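Hang the spacer plates on the hook in order of size

ROBOT

A 6-joint arm with a two-finger parallel gripper is mounted at the origin on a cart in front of the work surface, level with it; the furniture and walls round the work are solid. World frame = base frame: x ahead of the robot, y to its left, z up, the work surface at z = 0. Lengths are in m, angles in degrees, forces in N, time in s.
With the tool pointing down it reaches from about 0.3 to 0.75 m from the base axis. Payload 8.5 kg.
Tool frame: the origin (TCP) lies at the very end of the fingers, on their centre line; the grasp point (between the pads) lies 19 mm behind it; z points along the fingers, y is the line along which they close (so a half turn about z gives the same grasp; the last joint's range is limited). The gripper opens to 85 mm and grips with 20 to 120 N. Pads are 22 mm wide; open, the fingers measure 114 mm over their backs; the gripper's body (76 mm by 85 mm) begins 54 mm behind the grasp point. The pads swing forward as they close: fully open they stand 13 mm farther back than shut.
Start: joints at [53.211, 21.807, 74.336, -0, 83.858, -12.336], TCP at [0.228, 0.501, 0.231] pointing down, gripper open.
Joint ranges: [-178.18, 178.18], [-50.72, 133.34], [12.68, 142.11], [-81.47, 261.47], [9.98, 163.14], [-165.26, 165.26]. Speed limits (degrees/s): [136.94, 136.94, 180, 180, 180, 180].

INTERFACE

Orientations are given as a 3x3 rotation matrix whose columns are the frame's x, y, z axes.
In Python, from rig import env, optics, spotter gives the robot as it stands.
- The arm moves only by the shell command python3 -m crank 'ROWS' [FORCE]. ROWS is JSON, one flat list of numbers, 5 for each row, row after row: the finger opening in cm, from 0 to 8.54, then the shift along the tool's x, y, z in cm, then the turn about the tool's z in rad. A call has exactly 8 rows; each row shifts and turns the commanded pose from where the row before left it, along the tool's axes as they then stand; what a row does not reach is not made up. A row lasts 1/12 s, in which the tool goes at most 41.7 mm and 7.16 degrees, less where a joint would pass 70% of its speed; a pose out of reach is approached as far as the arm can. A call is refused whole if a number of a shift passes 4.17 or a number of a turn 0.125, either way. A call with a gripper value outside its range is refused whole. The fingers move at their own pace and stop on an object; FORCE is the grip in N (left out, the last holds). Time passes only in rows, so rows that do not move let the fingers close, or fill a call up. It gives the time, the measured TCP pose, the force, the opening and the grip force at its end, in the units of the state.
- env.observe(): the state, without advancing time (a new reading comes with each control period).
- optics.get_image(name): name is "scene" or "top" or "wrist"; returns a dict with "color" (384x512x3 uint8, red, green, blue), "intrinsics" (3x3 intrinsics, pixels), "pose" (4x4, takes a point from camera to world coordinates). Camera axes: x right, y up, looking along -z (the intrinsics and any distortion apply to the point x, -y, -z); pixel columns grow to the right and rows downward; lengths in m; the calibration is good to about 2 mm. The wrist camera is an equidistant fisheye: a pixel r from the principal point sees the ray r / f radians off the axis. A picture is of the moment at which its call begins. There is no depth.
- env.close_job(): hands the job in; it is judged then, once.
Trained networks look in a picture, given as the dict that the camera call returned (one of the last four; its "shot" number tells which), for a name from the list of things; names that differ only in an ending like _2 or _b are one class to them, and where a whole thing is asked for, a point or a joint stands for the part that bears it (a point fixed in the world has none). Each returns a list of dicts, best first, with "score" (0 to 1); they miss things now and then, are a little off and sometimes report something else, mostly with a low value. They report only what shows in the picture. A call takes as long as a camera call.
- spotter.look_for(picture, query): "at" ([column, row] as shares, 0 to 1, of the picture: columns of its width, rows of its height, amid what is visible of it).
The state is a dict: "time_s": time; "q": joint angles; "qvel": joint speeds; "joint_efforts": joint torques, N m; "position": TCP position; "tool_rot": TCP orientation; "ft_force": force on the tool from outside, world axes, zero at the start; "wrist_torque": the same for the moment, N m; "grip_width": finger opening in m; "gripper_force": force on a finger pad.
Only numpy, scipy, OpenCV 4.12 (cv2) and the standard library are available. Lean on these libraries where they do the work, as an engineer would, in place of code of your own. Each camera call takes 0.05 s, during which the arm holds its last target. There are 200 camera calls.

TASK

Take the three waveguide spacer plates out of the sloping rack by their tabs and hang them through their windows on the flat hook of the stand, one after the other: the large aluminium one first, right back against the post, then the medium brass one, then the small copper one in front. Each is to rest upright on the bar, in the middle of its width and close up to the one behind (gaps well under a centimetre). Do not drop a plate flat on the bench, and leave everything else on the bench where it is.

Things in the scene. Friction and masses are not known exactly. Their poses are not given: they have to be found in the camera images.
- plate_rack: fixed grey rack, base 225 x 124 mm, origin mid underside, x axis away from the robot (yaw up to 0.35). Three slots across it at x = -75, 0, +75 mm, drawn at random for the plates, which lean 25 degrees to -x, lower edges 20 mm up, between fins 34 mm (robot side) and 16 mm high; 58 mm free between plates. Draw a plate 45 mm or more along its own z. Rack and stand may swap sides
- hook_stand: fixed hook stand: grey base 130 x 100 x 12 mm, aluminium post 30 x 40 mm, 148 mm high, at its far side (front face at x = +30), with a flat steel bar, the hook, pointing to the stand's -x, towards the robot. Origin: middle of the underside; x axis away from the robot (yaw up to 0.35 rad)
- bar_root (a point): middle of the bar's top face where it meets the front of the post, 140 mm above the bench, same axes as the stand. The bar is 24 mm wide, 6 mm thick, level, and runs 86 mm to -x; a small block under it reaches 17 mm below the bar top within 12 mm of the post
- bar_tip (a point): middle of the bar's top level at its free end, 86 mm from the post; there an upturned lip, 6 mm thick along the bar and 24 mm wide, stands 8 mm above the bar top
- plate_large: spacer plate, plain light-grey aluminium, 10 mm thick (x), z up. Sizes in mm: body 104 wide (y), 84 high, with a window 40 wide, 28 high in mid width, its top edge 68 above the lower edge; 16 of body above the window, then a tab 18 wide, 36 high, centred at y = +31. 120 mm overall, about 0.16 kg. Origin: middle of the lower edge. Starts in the rack, z leaning 25 degrees to the rack's -x, x along the rack's x
- plate_large_hang (a point): middle of the top edge of that plate's window (at mid thickness): the edge that rests on the bar
- plate_large_tab (a point): middle of the top of that plate's tab, same axes as the plate. Grip the tab across its thickness (10 mm, along x)
- plate_medium: spacer plate, yellow brass, 10 mm thick (x), z up. Sizes in mm: body 92 wide (y), 76 high, with a window 40 wide, 28 high in mid width, its top edge 62 above the lower edge; 14 of body above the window, then a tab 18 wide, 44 high, centred at y = +0. 120 mm overall, about 0.13 kg. Origin: middle of the lower edge. Starts in the rack, z leaning 25 degrees to the rack's -x, x along the rack's x
- plate_medium_hang (a point): middle of the top edge of that plate's window (at mid thickness): the edge that rests on the bar
- plate_medium_tab (a point): middle of the top of that plate's tab, same axes as the plate. Grip the tab across its thickness (10 mm, along x)
- plate_small: spacer plate, reddish copper, 10 mm thick (x), z up. Sizes in mm: body 80 wide (y), 68 high, with a window 40 wide, 28 high in mid width, its top edge 56 above the lower edge; 12 of body above the window, then a tab 18 wide, 52 high, centred at y = -31. 120 mm overall, about 0.10 kg. Origin: middle of the lower edge. Starts in the rack, z leaning 25 degrees to the rack's -x, x along the rack's x
- plate_small_hang (a point): middle of the top edge of that plate's window (at mid thickness): the edge that rests on the bar
- plate_small_tab (a point): middle of the top of that plate's tab, same axes as the plate. Grip the tab across its thickness (10 mm, along x)
- flux_tin: bystander, to be left alone: white tin, 90 mm across, 63 high, left of a fixed soldering-iron stand about 120 mm high; origin: middle of its underside
- wash_bottle: bystander, to be left alone: white plastic bottle, 56 mm across, 172 high, standing; origin: middle of its underside
- screw_dish: bystander, to be left alone: steel dish of screws, 86 mm across, 18 high; origin: middle of its underside
- solder_reel: bystander, to be left alone: reel with green flanges, 56 mm across, 50 high; origin: middle of its underside
- driver_red: bystander, to be left alone: screwdriver with a red handle, 170 long, lying; origin: middle of its underside
- cal_standard_1: bystander, to be left alone: small golden stepped cylinder with a blue top, 21 mm across, 30 high; origin: middle of its underside
- tape_roll: bystander, to be left alone: roll of masking tape lying flat, 91 mm across, 24 high; origin: middle of its underside

How it is judged (in metres and radians):
On the way, in this order (a step that is already met when the one before it is completed fails the run):
1. the large plate hangs in its place on the bar, let go (x of plate_large_hang in the frame of bar_root between -0.022 and 0 m and y of plate_large_hang in the frame of bar_root between -0.01 and 0.01 m and z of plate_large_hang in the frame of bar_root between -0.004 and 0.004 m and angle between plate_large's own z axis and vertical below 0.12 rad and contact force between the fingers and plate_large below 0.1 N), for 0.2 s.
2. the medium plate hangs in its place on the bar, let go (x of plate_medium_hang in the frame of bar_root between -0.043 and -0.0125 m and y of plate_medium_hang in the frame of bar_root between -0.01 and 0.01 m and z of plate_medium_hang in the frame of bar_root between -0.004 and 0.004 m and angle between plate_medium's own z axis and vertical below 0.12 rad and horizontal distance between plate_medium_hang and plate_large_hang below 0.022 m and contact force between the fingers and plate_medium below 0.1 N), for 0.2 s.
3. the small plate hangs in its place on the bar, let go (x of plate_small_hang in the frame of bar_root between -0.064 and -0.022 m and y of plate_small_hang in the frame of bar_root between -0.01 and 0.01 m and z of plate_small_hang in the frame of bar_root between -0.004 and 0.004 m and angle between plate_small's own z axis and vertical below 0.12 rad and horizontal distance between plate_small_hang and plate_medium_hang below 0.022 m and horizontal distance between plate_small_hang and plate_large_hang above 0.017 m and contact force between the fingers and plate_small below 0.1 N), for 0.2 s.
At the end, for the whole second after the job is handed in: All plates hang released, upright (0.12 rad) and at rest (below 0.08 m/s): window top edge within 4 mm of the bar top and 10 mm of its middle; large within 22 mm of the post, then medium, then small in front, each hanging point within 22 mm of the one behind (all of step 1 and all of step 2 and all of step 3 and linear speed of each of plate_large, plate_medium, plate_small below 0.08 m/s); the robot touches nothing.
It fails at once if a plate dropped flat on the bench (height (world z) of any of plate_large_hang, plate_medium_hang, plate_small_hang below 0.045 m).
It fails at once if a bystander moved more than 30 mm (distance of any of flux_tin, wash_bottle, screw_dish, solder_reel, driver_red, cal_standard_1, tape_roll from where it was at the start of the episode above 0.03 m).
It fails at once if the bottle knocked over (angle between wash_bottle's own z axis and vertical above 0.5 rad).
It also fails if it takes over 72 s, if anything falls off the work surface, if the arm or the gripper's body presses on something with over 40 N, if the wrist force passes 120 N, or if a joint passes its speed limit or range.

## Working session

There is one attempt and no reset: what is moved stays moved. The work goes in short steps, Python scripts to look and compute and a shell command to move; the robot and the scene stay as the last step left them, time stands still between calls to the robot, and variables do not carry over. Pictures are saved under pics/ and viewed, at most 10 in all, crops included, and the job is handed in when it is done.

```bash
ls; mkdir -p pics
python3 - <<'E'
from rig import env,optics,spotter
import cv2,numpy as np
s=env.observe();print(s['time_s'],s['position'],np.round(s['tool_rot'],3).tolist(),s['grip_width'])
for n in ['scene','top']:
    p=optics.get_image(n);cv2.imwrite(f'pics/{n}0.png',cv2.resize(p['color'][:,:,::-1],(800,600),interpolation=cv2.INTER_CUBIC))
    print(n,p['intrinsics'],np.round(p['pose'],3).tolist())
    for q in ['plate_large_tab','plate_medium_tab','plate_small_tab','plate_large','plate_medium','plate_small','bar_root','bar_tip','hook_stand','plate_rack']:
        try:
            r=spotter.look_for(p,q);print(q,[(round(a['score'],2),np.round(np.array(a['at'])*[512,384],1).tolist()) for a in r[:2]])
        except Exception as e: print(q,e)
E
```

```text
pics
0.0 [0.22750666 0.50041097 0.23071313] [[-0.91, 0.414, -0.001], [0.414, 0.91, -0.001], [0.0, -0.001, -1.0]] 0.08545008539146148
scene [[348.4397569    0.         249.01571093]
 [  0.         348.4397569  191.93791091]
 [  0.           0.           1.        ]] [[0.78, 0.393, -0.488, 0.014], [-0.626, 0.507, -0.593, -0.56], [0.014, 0.767, 0.641, 0.746], [0.0, 0.0, 0.0, 1.0]]
plate_large_tab [(0.87, [342.0, 264.7])]
plate_medium_tab [(0.97, [357.3, 242.9])]
plate_small_tab [(0.65, [331.3, 283.5])]
plate_large [(0.7, [347.5, 263.6])]
plate_medium [(0.86, [356.6, 245.8])]
plate_small [(0.64, [331.4, 286.5])]
bar_root []
bar_tip [(0.86, [241.8, 178.4]), (0.3, [355.1, 241.5])]
hook_stand [(0.83, [241.3, 177.3]), (0.27, [324.4, 215.9])]
plate_rack [(0.95, [341.8, 277.5]), (0.64, [243.7, 179.6])]
top [[456.87829683   0.         261.59220839]
 [  0.         456.87829683 197.53933976]
 [  0.           0.           1.        ]] [[0.017, 0.986, -0.165, 0.242], [-1.0, 0.019, 0.012, 0.037], [0.015, 0.165, 0.986, 1.774], [0.0, 0.0, 0.0, 1.0]]
plate_large_tab [(0.67, [341.5, 194.0])]
plate_medium_tab [(0.7, [334.6, 181.2])]
plate_small_tab [(0.6, [347.1, 215.1])]
plate_large [(0.82, [336.6, 195.6])]
plate_medium [(0.69, [334.8, 177.3])]
plate_small [(0.69, [345.1, 216.2]), (0.33, [335.6, 180.7])]
bar_root [(0.9, [219.6, 185.8])]
bar_tip [(0.63, [217.2, 189.3])]
hook_stand [(0.9, [217.8, 191.3])]
plate_rack [(0.41, [266.4, 215.2])]
```

View pics/scene0.png

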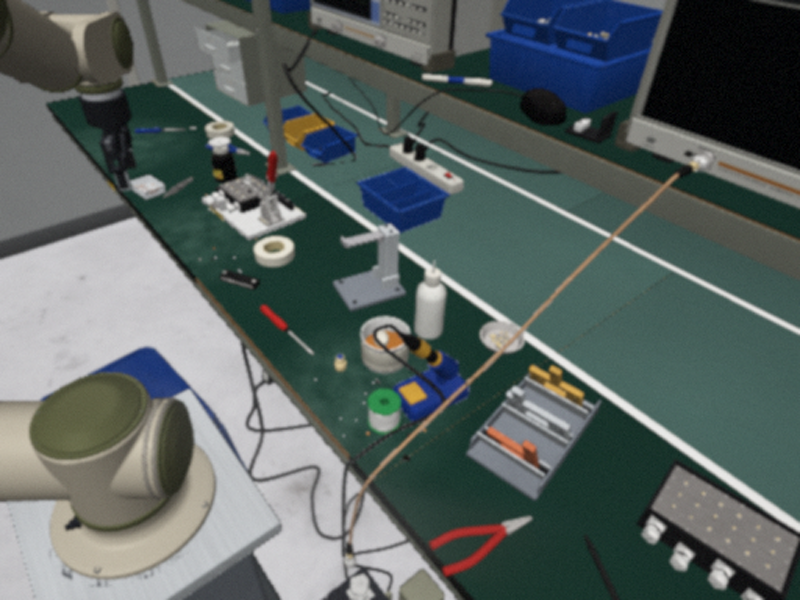

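View pics/top0.png

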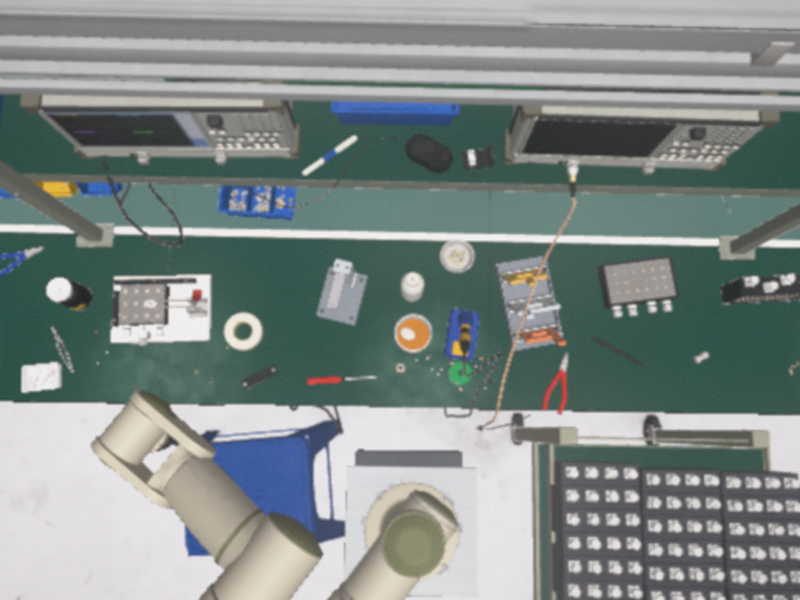

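The scene shows the stand (scene 370,265; top 342,285) with its bar towards the robot. The rack (top 530,300) holds copper nearest the robot, aluminium in the middle and brass at the back. A cable crosses over the rack. Next I'll triangulate these.

```bash
cat > h.py <<'E'
import numpy as np,cv2
from rig import env,optics,spotter
def ray(p,uv,fish=False):
    K=p['intrinsics'];T=np.array(p['pose']);x=(uv[0]-K[0][2])/K[0][0];y=(uv[1]-K[1][2])/K[1][1]
    if fish:
        r=np.hypot(x,y);s=np.sin(r)/max(r,1e-9);d=np.array([x*s,-y*s,-np.cos(r)])
    else: d=np.array([x,-y,-1.])
    d=T[:3,:3]@d;return T[:3,3],d/np.linalg.norm(d)
def onz(p,uv,z,fish=False):
    o,d=ray(p,uv,fish);return o+d*(z-o[2])/d[2]
def tri(rs):
    A=0;b=0
    for o,d in rs:
        M=np.eye(3)-np.outer(d,d);A=A+M;b=b+M@o
    X=np.linalg.solve(A,b);return X,[float(np.linalg.norm(np.cross(X-o,d))) for o,d in rs]
def proj(p,X,fish=False):
    K=p['intrinsics'];T=np.array(p['pose']);c=T[:3,:3].T@(np.asarray(X)-T[:3,3]);v=np.array([c[0],-c[1],-c[2]])
    if fish:
        r=np.hypot(v[0],v[1]);t=np.arctan2(r,v[2]);v=np.array([v[0]/r*t,v[1]/r*t,1])
    else: v=v/v[2]
    return np.array([K[0][0]*v[0]+K[0][2],K[1][1]*v[1]+K[1][2]])
def look(p,q):
    r=spotter.look_for(p,q);return (np.array(r[0]['at'])*[512,384],r[0]['score']) if r else (None,0)
E
python3 - <<'E'
from h import *
np.set_printoptions(precision=3,suppress=True)
s=optics.get_image('scene');t=optics.get_image('top')
for q in ['plate_large_tab','plate_medium_tab','plate_small_tab','bar_tip','wash_bottle','screw_dish','flux_tin']:
    a,_=look(s,q);b,_=look(t,q)
    if a is not None and b is not None:print(q,*tri([ray(s,a),ray(t,b)]))
k=.64
for n,u in dict(rackNL=(517,351),rackNR=(562,343),rackFL=(497,263),rackFR=(546,257),).items(): print(n,onz(t,np.array(u)*k,.005))
for n,u in dict(stNL=(317,318),stNR=(356,325),stFL=(328,261),stFR=(367,272)).items(): print(n,onz(t,np.array(u)*k,.012))
# cable
import itertools
o,d1=ray(s,np.array((690,165))*k);_,d2=ray(s,np.array((440,420))*k);n=np.cross(d1,d2)
for u in [(575,195),(560,230),(545,265),(532,300),(520,330),(505,380)]:
    oo,d=ray(t,np.array(u)*k);print('cable',oo+d*((o-oo)@n)/(d@n))
E
```

```text
plate_large_tab [ 0.54  -0.285  0.072] [0.0038425076010863172, 0.0038425076010862825]
plate_medium_tab [ 0.606 -0.266  0.079] [0.005253336185268241, 0.005253336185268395]
plate_small_tab [ 0.747  0.053 -0.485] [0.1876939053915107, 0.18769390539151062]
bar_tip [0.576 0.168 0.03 ] [0.008018363190311854, 0.008018363190311944]
wash_bottle [0.591 0.002 0.072] [0.001555143158685067, 0.0015551431586849275]
screw_dish [ 0.691 -0.101  0.   ] [0.004248351558611745, 0.004248351558611478]
flux_tin [0.464 0.004 0.032] [0.0010172082404406367, 0.001017208240440601]
rackNL [ 0.436 -0.256  0.005]
rackNR [ 0.458 -0.369  0.005]
rackFL [ 0.66  -0.207  0.005]
rackFR [ 0.678 -0.332  0.005]
stNL [0.509 0.244 0.012]
stNR [0.493 0.146 0.012]
stFL [0.655 0.222 0.012]
stFR [0.628 0.123 0.012]
cable [ 0.699 -0.302  0.432]
cable [ 0.646 -0.286  0.369]
cable [ 0.588 -0.268  0.3  ]
cable [ 0.524 -0.252  0.233]
cable [ 0.466 -0.236  0.168]
cable [ 0.359 -0.216  0.07 ]
```

```bash
python3 -m crank '[8.5,-3.2,-1.8,-0.7,0, 8.5,-3.2,-1.8,-0.7,0, 8.5,-3.2,-1.8,-0.7,0, 8.5,-3.2,-1.8,-0.7,0, 8.5,-3.2,-1.8,-0.7,0, 8.5,-3.2,-1.8,-0.7,0, 8.5,-3.2,-1.8,-0.7,0, 8.5,-3.2,-1.8,-0.7,0]'
python3 -m crank '[8.5,0,0,0,0.12, 8.5,0,0,0,0.12, 8.5,0,0,0,0.12, 8.5,0,0,0,0.12, 8.5,0,0,0,0.12, 8.5,0,0,0,0.12, 8.5,0,0,0,0.12, 8.5,0,0,0,0.12]'
python3 - <<'E'
from h import *
np.set_printoptions(precision=4,suppress=True)
s=env.observe();p=optics.get_image('wrist');R=s['tool_rot'];T=np.array(p['pose'])
print(s['q'],s['position'],R,s['ft_force'],s['time_s']);print('cam in tool',np.array(R).T@(T[:3,3]-s['position']),np.array(R).T@T[:3,:3],p['intrinsics'])
E
```

```text
time_s: 2.57
position: [0.4018, 0.262, 0.2879]
tool_rot: [[-0.91, 0.414, 0.0], [0.414, 0.91, 0.0], [-0.0, 0.0, -1.0]]
ft_force: [0.4, 0.5, 0.0]
grip_width: 0.0852
gripper_force: 0.0
time_s: 3.23
position: [0.4011, 0.2636, 0.2873]
tool_rot: [[-0.177, 0.984, 0.0], [0.984, 0.177, 0.0], [0.0, 0.0, -1.0]]
ft_force: [-0.3, 0.3, -0.1]
grip_width: 0.0853
gripper_force: 0.0
[19.1424 12.5288 78.5476  0.0008 88.9233  8.9383] [0.4011 0.2636 0.2873] [[-0.1772  0.9842  0.    ]
 [ 0.9842  0.1772  0.    ]
 [ 0.      0.     -1.    ]] [-0.3019  0.2861 -0.0704] 3.2333
cam in tool [ 0.0696  0.0001 -0.1425] [[-0.0004  0.961   0.2765]
 [ 1.      0.0004  0.0002]
 [ 0.0001  0.2765 -0.961 ]] [[297.3186   0.     251.8646]
 [  0.     297.3186 195.4439]
 [  0.       0.       1.    ]]
```

```bash
python3 -m crank '[8.5,0,0,0,0.11, 8.5,0,0,0,0.11, 8.5,0,0,0,0.11, 8.5,-3.3,2.2,0,0, 8.5,-3.3,2.2,0,0, 8.5,-3.3,2.2,0,0, 8.5,0,0,0,0, 8.5,0,0,0,0]'
python3 - <<'E'
from h import *
np.set_printoptions(precision=4,suppress=True)
p=optics.get_image('wrist');im=p['color'][:,:,::-1].copy()
cv2.imwrite('pics/w1.png',cv2.resize(im,(800,600),interpolation=cv2.INTER_CUBIC))
c,s=np.cos(-.159),np.sin(-.159)
for n,X in dict(root=(.601,.179,.14),tip=(.516,.193,.14),tiptop=(.516,.193,.148)).items(): print(n,proj(p,X,True)/.64)
for q in ['bar_root','bar_tip','hook_stand']: print(q,[(r['score'],np.array(r['at'])*[800,600]) for r in spotter.look_for(p,q)])
E
```

```text
time_s: 3.95
position: [0.4526, 0.1546, 0.2872]
tool_rot: [[0.147, 0.989, -0.0], [0.989, -0.147, 0.0], [0.0, -0.0, -1.0]]
ft_force: [-0.6, 0.5, 0.1]
grip_width: 0.085
gripper_force: 0.0
root [607.3931 219.7136]
tip [484.0372 212.1814]
tiptop [486.5057 213.2458]
bar_root [(0.7, array([527.52, 209.7 ]))]
bar_tip [(0.61, array([528.  , 210.18]))]
hook_stand [(0.72, array([530. , 209.4])), (0.63, array([636.56, 434.04]))]
```

View pics/w1.png

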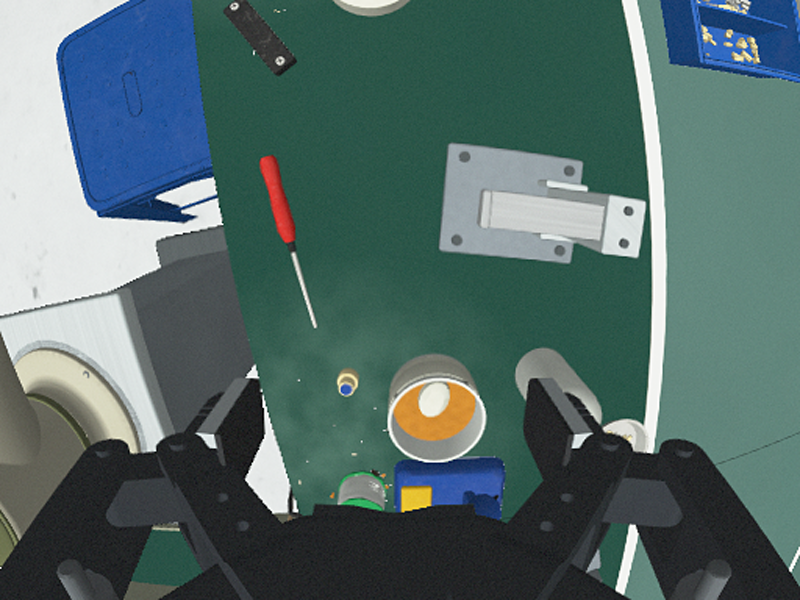

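The wrist image shows the bar from its lip at (482,209) to the post at about (605,216), with the post top corners at (611,195) and (604,254). The path from the robot side is clear.

Run:
```python
from h import *
np.set_printoptions(precision=4,suppress=True)
p=optics.get_image('wrist');k=.64
f=lambda u,z:onz(p,np.array(u)*k,z,True)
for n,u,z in [('lip L',(482,190),.148),('lip R',(480,228),.148),('root',(605,216),.14),('rootL',(607,194),.14),('rootR',(603,238),.14),('postFL',(611,195),.148),('postFR',(604,254),.148),('postBL',(646,198),.148),('postBR',(640,258),.148),('baseNL',(449,143),.012),('baseNR',(441,250),.012),('baseFL',(583,161),.012),('baseFR',(570,263),.012)]:print(n,f(u,z))
```

```text
lip L [0.5137 0.2102 0.148 ]
lip R [0.5098 0.187  0.148 ]
root [0.5984 0.1846 0.14  ]
rootL [0.6011 0.1992 0.14  ]
rootR [0.5959 0.1698 0.14  ]
postFL [0.6001 0.1991 0.148 ]
postFR [0.5924 0.1606 0.148 ]
postBL [0.6272 0.1952 0.148 ]
postBR [0.6204 0.1548 0.148 ]
baseNL [0.5146 0.2483 0.012 ]
baseNR [0.4948 0.1528 0.012 ]
baseFL [0.6401 0.2207 0.012 ]
baseFR [0.6182 0.1246 0.012 ]
```

```bash
python3 -m crank '[8.5,-4,0.3,-0.2,0, 8.5,-4,0.3,-0.2,0, 8.5,-4,0.3,-0.2,0, 8.5,-4,0.3,-0.2,0, 8.5,-4,0.3,0,0, 8.5,-4,0.3,0,0, 8.5,-4,0.3,0,0, 8.5,-4,0.3,0,0]' >/dev/null
python3 -m crank '[8.5,-4,0.3,0,0, 8.5,-4,0.3,0,0, 8.5,-4,0.3,0,0, 8.5,-3,0.3,0,0, 8.5,0,0,0,-0.11, 8.5,0,0,0,-0.11, 8.5,0,0,0,-0.11, 8.5,0,0,0,0]'
python3 - <<'E'
from h import *
p=optics.get_image('wrist');im=p['color'][:,:,::-1].copy()
cv2.imwrite('pics/w2.png',cv2.resize(im,(800,600),interpolation=cv2.INTER_CUBIC))
for q in ['plate_large_tab','plate_medium_tab','plate_small_tab']: print(q,[(r['score'],np.array(r['at'])*[800,600]) for r in spotter.look_for(p,q)])
E
```

```text
time_s: 5.53
position: [0.4197, -0.3136, 0.2953]
tool_rot: [[-0.188, 0.982, -0.0], [0.982, 0.188, 0.0], [0.0, -0.0, -1.0]]
ft_force: [0.4, 0.6, -0.6]
grip_width: 0.085
gripper_force: 0.0
plate_large_tab [(0.65, array([532.8 , 259.38]))]
plate_medium_tab [(0.68, array([610.32, 264.24])), (0.67, array([536.24, 260.46]))]
plate_small_tab [(0.62, array([454.88, 271.08]))]
```

View pics/w2.png

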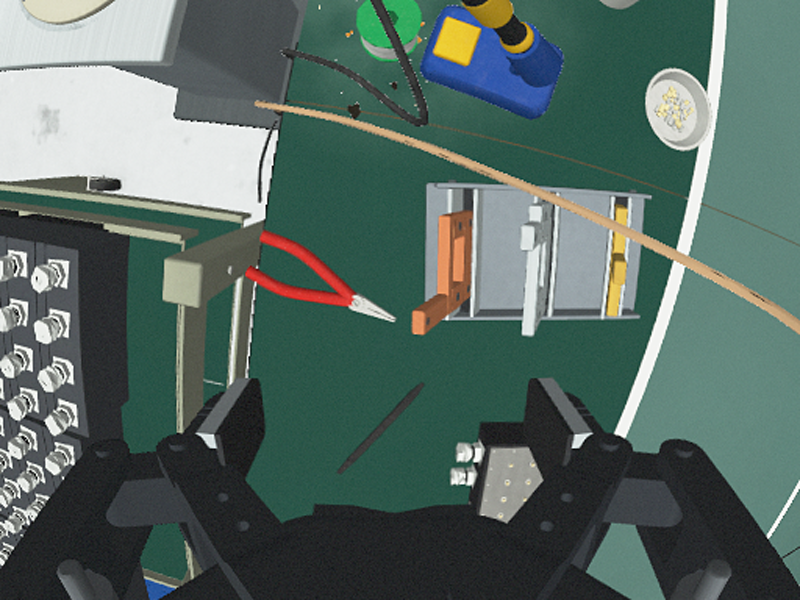

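```bash
cat > fit.py <<'E'
from h import *
from scipy.optimize import minimize
D=dict(large=(.104,.084,.068,.031,.036),medium=(.092,.076,.062,0,.044),small=(.08,.068,.056,-.031,.052))
def outline(n):
    w,h,wt,ty,th=D[n];w/=2
    return [(-w,0),(w,0),(w,h),(ty+.009,h),(ty+.009,h+th),(ty-.009,h+th),(ty-.009,h),(-w,h)],[(-.02,wt-.028),(.02,wt-.028),(.02,wt),(-.02,wt)]
def world(pose,slot,pts,dx):
    x,y,a=pose;s,c=np.sin(np.radians(25)),np.cos(np.radians(25))
    out=[]
    for yy,z in pts:
        X=slot+dx*c-z*s;Z=.02+z*c+dx*s
        out.append((x+np.cos(a)*X-np.sin(a)*yy,y+np.sin(a)*X+np.cos(a)*yy,Z))
    return out
def dens(pts):
    P=np.array(pts);return np.concatenate([np.linspace(P[i],P[(i+1)%len(P)],6)[:-1] for i in range(len(P))])
def draw(p,pose,n,slot,S=4):
    o,w=outline(n);m=np.zeros((384*S,512*S),np.uint8);hole=np.full_like(m,255)
    pr=lambda pts,dx:np.array([proj(p,X,True) for X in world(pose,slot,dens(pts),dx)])
    A,B=pr(o,-.005),pr(o,.005);r=lambda a:np.round((a+.5)*S).astype(np.int32)
    cv2.fillPoly(m,[r(A)],255);cv2.fillPoly(m,[r(B)],255)
    for i in range(len(A)):
        j=(i+1)%len(A);cv2.fillPoly(m,[r(np.array([A[i],A[j],B[j],B[i]]))],255)
    h1=np.zeros_like(m);h2=np.zeros_like(m);cv2.fillPoly(h1,[r(pr(w,-.005))],255);cv2.fillPoly(h2,[r(pr(w,.005))],255)
    m[(h1&h2)>0]=0
    return cv2.resize(m,(512,384),interpolation=cv2.INTER_AREA)/255.
def masks(im):
    hsv=cv2.cvtColor(im,cv2.COLOR_BGR2HSV);H,Sa,V=cv2.split(hsv)
    roi=np.zeros((384,512),bool);roi[112:218,256:425]=1
    return dict(small=(roi&(H<=15)&(Sa>115)&(V>60)&(np.arange(512)<310)).astype(float),medium=(roi&(H>=16)&(H<33)&(Sa>120)&(V>80)&(np.arange(512)>375)).astype(float))
E
python3 - <<'E'
from fit import *
np.set_printoptions(precision=4,suppress=True)
p=optics.get_image('wrist');im=np.ascontiguousarray(p['color'][:,:,::-1]);M=masks(im)
slots=dict(small=-.075,large=0,medium=.075)
def cost(v):
    pose=(v[0],v[1],v[2]);return sum(np.abs(draw(p,pose,n,slots[n])-M[n]).sum() for n in M)
best=min((minimize(cost,(x0,-.291,a0),method='Nelder-Mead',options=dict(initial_simplex=[(x0,-.291,a0),(x0+.01,-.291,a0),(x0,-.281,a0),(x0,-.291,a0+.05)],xatol=2e-4,fatol=.5)) for x0 in(.55,.565) for a0 in (.15,.22)),key=lambda r:r.fun)
print(best.x,best.fun,{n:M[n].sum() for n in M})
for n in D: print(n,'tab',np.array(world(best.x,slots[n],[(D[n][3],.12)],0)),'yaw',np.degrees(best.x[2]))
v=im.copy()
for n in D:
    c,_=cv2.findContours((draw(p,best.x,n,slots[n])>.5).astype(np.uint8),cv2.RETR_LIST,cv2.CHAIN_APPROX_NONE);cv2.drawContours(v,c,-1,(255,0,255),1)
cv2.imwrite('pics/fit.png',cv2.resize(v[95:235,240:440],(800,560),interpolation=cv2.INTER_NEAREST))
E
```

```text
[ 0.5583 -0.2838  0.2167] 451.7882352941176 {'small': np.float64(1535.0), 'medium': np.float64(518.0)}
large tab [[ 0.5021 -0.2645  0.1288]] yaw 12.413481603585867
medium tab [[ 0.582  -0.2786  0.1288]] yaw 12.413481603585867
small tab [[ 0.4422 -0.3411  0.1288]] yaw 12.413481603585867
```

View pics/fit.png

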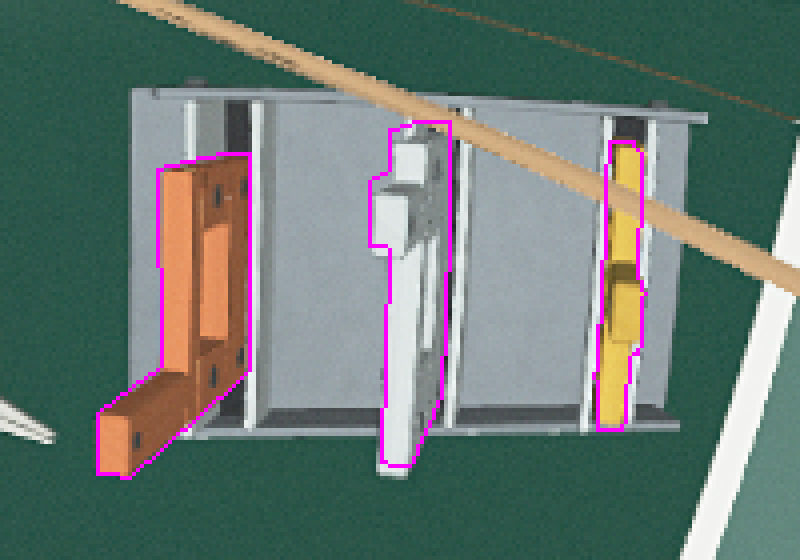

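The overlay fits: the tabs line up and the large plate is about 2 mm further to -y than the model. I'll move above the large tab and descend slowly past the cable, watching the force.

```bash
python3 -m crank '[5.0,0.78,2.45,0.5,-0.027, 5.0,0.78,2.45,0.5,0, 5.0,0.78,2.45,1,0, 5.0,0.78,2.45,1,0, 5.0,0,0,1,0, 5,0,0,1,0, 5,0,0,1,0, 5,0,0,1,0]'
python3 -m crank '[5,0,0,0.5,0, 5,0,0,0.5,0, 5,0,0,0.5,0, 5,0,0,0.5,0, 5,0,0,0.5,0, 5,0,0,0.5,0, 5,0,0,0,0, 5,0,0,0,0]'
```

```text
time_s: 6.45
position: [0.5091, -0.2634, 0.2248]
tool_rot: [[-0.209, 0.978, 0.0], [0.978, 0.209, 0.0], [0.0, 0.0, -1.0]]
ft_force: [-0.1, 0.4, -0.1]
grip_width: 0.0501
gripper_force: 0.0
time_s: 7.12
position: [0.5088, -0.2638, 0.1952]
tool_rot: [[-0.209, 0.978, -0.0], [0.978, 0.209, 0.0], [0.0, -0.0, -1.0]]
ft_force: [0.1, -0.3, 0.1]
grip_width: 0.0498
gripper_force: 0.0
```

```bash
python3 -m crank '[5,0,0,0.8,0, 5,0,0,0.8,0, 5,0,0,0.8,0, 5,0,0,0.8,0, 5,0,0,0.8,0, 5,0,0,0.5,0, 5,0,0,0,0, 5,0,0,0,0]'
python3 - <<'E'
from h import *
p=optics.get_image('wrist');im=p['color'][:,:,::-1].copy()
cv2.imwrite('pics/w3.png',cv2.resize(im,(800,600),interpolation=cv2.INTER_CUBIC))
for X in [(.5025,-.2665,.1288)]: print(proj(p,X,True)/.64)
E
```

```text
time_s: 7.78
position: [0.5088, -0.2638, 0.1501]
tool_rot: [[-0.209, 0.978, -0.0], [0.978, 0.209, 0.0], [0.0, -0.0, -1.0]]
ft_force: [0.0, 0.5, -0.3]
grip_width: 0.0496
gripper_force: 0.0
[375.84206409 365.05169803]
```

View pics/w3.png

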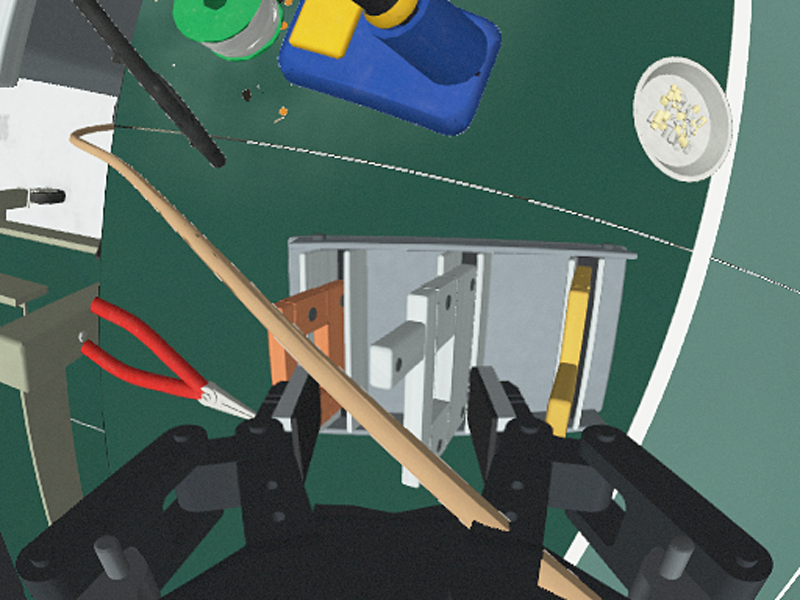

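The cable passes straight through the gripper body with no force, so it isn't solid. The tab top shows at (383,367), against a predicted (376,365), so it is centred between the fingers. I'll descend and grip.

```bash
python3 -m crank '[5,0,0.05,1,0, 5,0,0.05,1,0, 5,0,0,1,0, 5,0,0,1,0, 5,0,0,0.9,0, 5,0,0,0,0, 0,0,0,0,0, 0,0,0,0,0]' 25
python3 -m crank '[0,0,0,0,0, 0,0,0,0,0, 0,0,0,0,0, 0,0,0,0,0, 0,0,0,0,0, 0,0,0,0,0, 0,0,0,0,0, 0,0,0,0,0]'
```

```text
time_s: 8.5
position: [0.51, -0.2637, 0.1016]
tool_rot: [[-0.209, 0.978, 0.0], [0.978, 0.209, -0.0], [-0.0, 0.0, -1.0]]
ft_force: [-0.5, 0.1, 0.4]
grip_width: 0.0267
gripper_force: 0.0
time_s: 9.17
position: [0.5104, -0.2638, 0.1021]
tool_rot: [[-0.209, 0.978, 0.002], [0.978, 0.209, -0.001], [-0.001, 0.002, -1.0]]
ft_force: [2.6, 1.0, 5.1]
grip_width: 0.0203
gripper_force: 25.6
```

```bash
python3 -m crank '[0,0,-0.3,-0.64,0, 0,0,-0.3,-0.64,0, 0,0,-0.3,-0.64,0, 0,0,-0.3,-0.64,0, 0,0,-0.3,-0.64,0, 0,0,-0.3,-0.64,0, 0,0,-0.3,-0.64,0, 0,0,-0.3,-0.64,0]'
python3 -m crank '[0,0,-0.3,-0.64,0, 0,0,-0.2,-2,0, 0,0,0,-3,0, 0,0,0,-3,0, 0,0,0,-3,0, 0,0,0,-3,0, 0,0,0,0,0, 0,0,0,0,0]'
python3 - <<'E'
from h import *
p=optics.get_image('wrist');im=p['color'][:,:,::-1].copy()
cv2.imwrite('pics/w4.png',cv2.resize(im,(800,600),interpolation=cv2.INTER_CUBIC))
E
```

```text
time_s: 9.83
position: [0.4854, -0.2685, 0.1524]
tool_rot: [[-0.209, 0.978, -0.002], [0.978, 0.209, 0.001], [0.001, -0.002, -1.0]]
ft_force: [-0.2, -0.8, -1.6]
grip_width: 0.0093
gripper_force: 24.8
time_s: 10.5
position: [0.4813, -0.2698, 0.3001]
tool_rot: [[-0.209, 0.978, 0.002], [0.978, 0.209, -0.002], [-0.002, 0.001, -1.0]]
ft_force: [0.4, -0.6, -4.1]
grip_width: 0.0094
gripper_force: 24.8
```

View pics/w4.png

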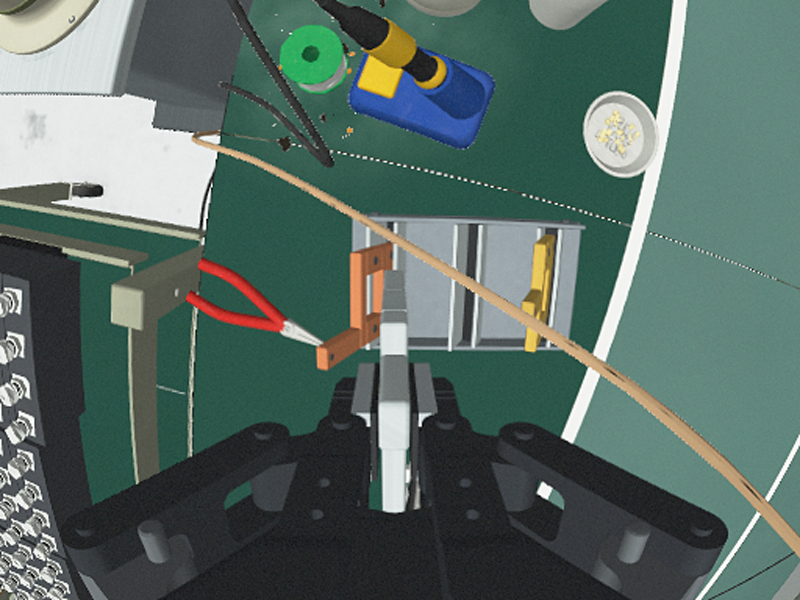

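The plate sits flat in the pads (opening 9.4 mm) and upright. Its tab top spans rows 397-450 at column 395. I'll check its roll and height in the grip against a projection.

Run:
```python
from h import *
s=env.observe();p=optics.get_image('wrist');R=np.array(s['tool_rot']);t=np.array(s['position'])
# large: h= height of tab top above tip
for h in (.028,.032,.036):
  P={}
  for n,(y,z) in dict(tabP=(.040,.12),tabN=(.022,.12),tabPbase=(.040,.084),bodyP=(.052,.084),bodyPlow=(.052,0),tabNbase=(.022,.084)).items():
    X=t+R@np.array([y-.031,0,h and -(h-(.12-z))]);P[n]=np.round(proj(p,X,True)/.64).tolist()
  print(h,P)
im=p['color'];print([ (r,im[int(r*.64),int(395*.64)].tolist()) for r in range(260,520,8)])
```

```text
0.028 {'tabP': [394.0, 401.0], 'tabN': [394.0, 455.0], 'tabPbase': [394.0, 353.0], 'bodyP': [394.0, 320.0], 'bodyPlow': [394.0, 270.0], 'tabNbase': [394.0, 399.0]}
0.032 {'tabP': [394.0, 408.0], 'tabN': [394.0, 462.0], 'tabPbase': [394.0, 357.0], 'bodyP': [394.0, 324.0], 'bodyPlow': [394.0, 272.0], 'tabNbase': [394.0, 404.0]}
0.036 {'tabP': [394.0, 416.0], 'tabN': [394.0, 471.0], 'tabPbase': [394.0, 362.0], 'bodyP': [394.0, 328.0], 'bodyPlow': [394.0, 273.0], 'tabNbase': [394.0, 409.0]}
[(260, [196, 208, 205]), (268, [205, 212, 207]), (276, [113, 119, 118]), (284, [112, 119, 117]), (292, [108, 112, 111]), (300, [108, 118, 117]), (308, [113, 119, 118]), (316, [112, 118, 118]), (324, [206, 219, 218]), (332, [226, 231, 230]), (340, [226, 231, 230]), (348, [224, 230, 229]), (356, [101, 107, 108]), (364, [109, 114, 114]), (372, [106, 114, 113]), (380, [112, 117, 119]), (388, [111, 119, 116]), (396, [114, 118, 119]), (404, [193, 203, 202]), (412, [222, 229, 228]), (420, [222, 229, 228]), (428, [224, 230, 230]), (436, [220, 227, 226]), (444, [219, 226, 224]), (452, [225, 232, 231]), (460, [226, 232, 231]), (468, [225, 232, 232]), (476, [225, 232, 231]), (484, [225, 231, 230]), (492, [225, 231, 230]), (500, [226, 232, 230]), (508, [226, 232, 232]), (516, [31, 35, 34])]
```

```bash
python3 -m crank '[0,1.5,0.35,0,0, 0,3,0.7,0,0, 0,3.4,0.79,0,0, 0,3.4,0.79,0,0, 0,3.4,0.79,0,0, 0,3.4,0.79,0,0, 0,3.4,0.79,0,0, 0,3.4,0.79,0,0]' 40 >/dev/null
python3 -m crank '[0,3.4,0.79,0,0, 0,3.4,0.79,0,0, 0,3.4,0.79,0,0, 0,3.4,0.79,0,0, 0,3.4,0.79,0,0, 0,3.4,0.79,0,0, 0,2.5,0.58,0,0, 0,1.4,0.33,0,0]'
python3 -m crank '[0,0,0,0,0.03, 0,0,0,0,0.06, 0,0,0,0,0.07, 0,0,0,0,0.07, 0,0,0,0,0.07, 0,0,0,0,0.07, 0,0,0,0,0.058, 0,0,0,0,0]'
```

```text
time_s: 11.93
position: [0.4888, 0.2385, 0.2975]
tool_rot: [[-0.212, 0.977, -0.003], [0.977, 0.212, 0.0], [0.001, -0.003, -1.0]]
ft_force: [0.5, -0.3, -2.2]
grip_width: 0.009
gripper_force: 45.2
time_s: 12.6
position: [0.4894, 0.2357, 0.2977]
tool_rot: [[0.217, 0.976, -0.003], [0.976, -0.217, -0.001], [-0.001, -0.002, -1.0]]
ft_force: [-0.4, 0.5, -2.9]
grip_width: 0.009
gripper_force: 45.3
```

```bash
python3 -m crank '[0,0,0,1,0, 0,0,0,2.2,0, 0,0,0,2.2,0, 0,0,0,2.2,0, 0,0,0,2.2,0, 0,0,0,1.4,0, 0,0,0,0.8,0, 0,0,0,0,0]'
python3 - <<'E'
from h import *
p=optics.get_image('wrist');im=p['color'][:,:,::-1].copy()
cv2.imwrite('pics/w5.png',cv2.resize(im,(800,600),interpolation=cv2.INTER_CUBIC))
s=env.observe();R=np.array(s['tool_rot']);t=np.array(s['position'])
root=np.array([.5963,.18,.14]);u=np.array([.9767,-.2147,0]);v=np.array([.2147,.9767,0]);hang=t+R@[-.031,0,.0235]
d=hang-root;print('hang in bar',d@u,d@v,d[2])
for n,(y,z) in dict(tabP=(.040,.12),tabPbase=(.040,.084),bodyP=(.052,.084),bodyPlow=(.052,0)).items():
    print(n,proj(p,t+R@np.array([y-.031,0,-(.0285-(.12-z))]),True)/.64)
for n,X in dict(lip=root-.086*u+[0,0,.008],root=root).items(): print(n,proj(p,X,True)/.64)
E
```

```text
time_s: 13.27
position: [0.4892, 0.2354, 0.177]
tool_rot: [[0.214, 0.977, -0.004], [0.977, -0.214, -0.001], [-0.002, -0.004, -1.0]]
ft_force: [0.2, 0.2, -1.7]
grip_width: 0.0089
gripper_force: 45.3
hang in bar -0.11587503371708767 0.0003442794634946048 0.014942763196821668
tabP [394.79087511 404.14289316]
tabPbase [394.78810693 354.61167593]
bodyP [394.81485286 321.54023386]
bodyPlow [394.78405105 270.36947492]
lip [464.70596518 421.10867857]
root [635.00843069 403.47311791]
```

View pics/w5.png

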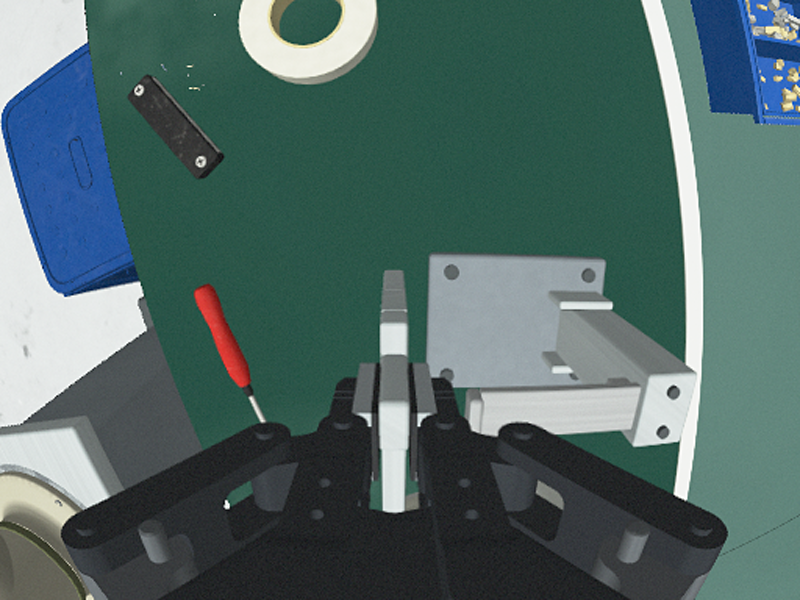

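The plate's roll is unchanged. The lip shows at (468,413), matching its predicted position to a few mm. I'll thread it on.

```bash
python3 -m crank '[0,0,0.6,0,0, 0,0,0.8,0,0, 0,0,0.8,0,0, 0,0,0.8,0,0, 0,0,0.8,0,0, 0,0,0.8,0,0, 0,0,0.8,0,0, 0,0,0,0,0]'
python3 -m crank '[0,0,0.3,0.5,0, 0,0,0.8,0.4,0, 0,0,0.9,0,0, 0,0,0.9,0,0, 0,0,0.9,0,0, 0,0,0.8,0,0, 0,0,0.4,0,0, 0,0,0,0,0]'
python3 - <<'E'
from h import *
s=env.observe();R=np.array(s['tool_rot']);t=np.array(s['position'])
root=np.array([.5963,.18,.14]);u=np.array([.9767,-.2147,0]);v=np.array([.2147,.9767,0]);d=t+R@[-.031,0,.0235]-root;print('hang in bar',d@u,d@v,d[2])
E
```

```text
time_s: 13.98
position: [0.5446, 0.2232, 0.1786]
tool_rot: [[0.216, 0.976, 0.001], [0.976, -0.216, -0.0], [0.0, 0.001, -1.0]]
ft_force: [-0.5, 0.7, -2.0]
grip_width: 0.0092
gripper_force: 45.3
time_s: 14.65
position: [0.5931, 0.2126, 0.1701]
tool_rot: [[0.216, 0.976, 0.001], [0.976, -0.216, -0.0], [0.0, 0.001, -1.0]]
ft_force: [-0.5, -0.5, 3.8]
grip_width: 0.0091
gripper_force: 46.6
hang in bar -0.01010840484365243 0.0001824713131054775 0.006631172170603605
```

```bash
python3 -m crank '[0,0,0,0,0, 0,0,0,0,0, 0,0,0,0,0, 0,0,0,0,0, 0,0,0,0,0, 0,0,0,0,0, 0,0,0,0,0, 0,0,0,0,0]' 25
python3 -m crank '[0,0,0,0.1,0, 0,0,0,0.1,0, 0,0,0,0,0, 0,0,0,0,0, 0,0,0,0,0, 0,0,0,0,0, 0,0,0,0,0, 0,0,0,0,0]'
```

```text
time_s: 15.32
position: [0.5921, 0.213, 0.1701]
tool_rot: [[0.215, 0.977, 0.001], [0.977, -0.215, -0.0], [0.0, 0.001, -1.0]]
ft_force: [3.5, -1.1, 4.9]
grip_width: 0.0088
gripper_force: 46.6
time_s: 15.98
position: [0.5921, 0.2133, 0.1698]
tool_rot: [[0.215, 0.977, 0.003], [0.977, -0.215, 0.001], [0.001, 0.002, -1.0]]
ft_force: [-0.6, -0.6, 14.1]
grip_width: 0.0087
gripper_force: 48.0
```

Run:
```python
from h import *
p=optics.get_image('wrist');s=optics.get_image('scene');im=p['color'][:,:,::-1].copy()
root=np.array([.5963,.18,.14]);c=proj(s,root)
print(c)
x,y=np.round(c).astype(int);cr=s['color'][y-30:y+45,max(0,x-50):x+50,::-1]
a=cv2.resize(cr,(800,600),interpolation=cv2.INTER_CUBIC)[:, :]
b=cv2.resize(im[120:360,200:440],(500,500),interpolation=cv2.INTER_CUBIC)
o=np.zeros((500,800,3),np.uint8);o[:,:300]=cv2.resize(cr[:, 20:80],(300,375))[0:375].repeat(2,0)[:500] if 0 else 0
o[:225,:300]=cv2.resize(cr,(300,225),interpolation=cv2.INTER_CUBIC);o[:,300:]=b
cv2.imwrite('pics/w6.png',o)
```

```text
[243.49124743 148.56691416]
```

View pics/w6.png

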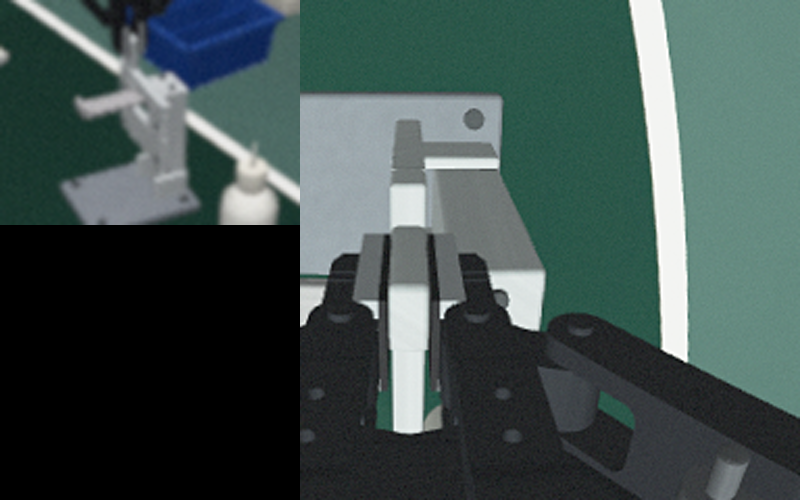

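The plate is on the bar just in front of the post, with the bar carrying it. Its front face is at crop column 390 and the post starts at about 430. I'll relieve the load and let go.

```bash
python3 -m crank '[0,0,0,-0.15,0, 0,0,0,0,0, 2.5,0,0,0,0, 2.5,0,0,0,0, 2.5,0,0,0,0, 2.5,0,0,0,0, 2.5,0,0,0,0, 2.5,0,0,0,0]' 25
python3 - <<'E'
from h import *
p=optics.get_image('wrist');s=optics.get_image('scene');im=p['color'][:,:,::-1].copy()
cr=s['color'][105:195,193:313,::-1]
o=np.zeros((600,800,3),np.uint8);o[:300,:400]=cv2.resize(cr,(400,300),interpolation=cv2.INTER_CUBIC);o[:400,400:]=cv2.resize(im[120:360,200:440],(400,400),interpolation=cv2.INTER_CUBIC)
cv2.imwrite('pics/w7.png',o)
im=p['color'];print([ (r,int(im[int(r*.64),int(395*.64)].mean())) for r in range(260,480,4)])
E
```

```text
time_s: 16.75
position: [0.5917, 0.2131, 0.1692]
tool_rot: [[0.215, 0.977, -0.001], [0.977, -0.215, 0.0], [-0.0, -0.001, -1.0]]
ft_force: [-0.2, -0.3, 0.3]
grip_width: 0.0247
gripper_force: 0.0
[(260, 144), (264, 168), (268, 165), (272, 169), (276, 139), (280, 116), (284, 117), (288, 114), (292, 116), (296, 115), (300, 115), (304, 113), (308, 113), (312, 114), (316, 114), (320, 117), (324, 112), (328, 210), (332, 230), (336, 229), (340, 229), (344, 231), (348, 230), (352, 231), (356, 231), (360, 110), (364, 113), (368, 110), (372, 115), (376, 114), (380, 112), (384, 114), (388, 115), (392, 112), (396, 115), (400, 110), (404, 172), (408, 221), (412, 227), (416, 228), (420, 228), (424, 228), (428, 230), (432, 225), (436, 223), (440, 224), (444, 222), (448, 225), (452, 223), (456, 230), (460, 230), (464, 230), (468, 230), (472, 230), (476, 230)]
```

View pics/w7.png

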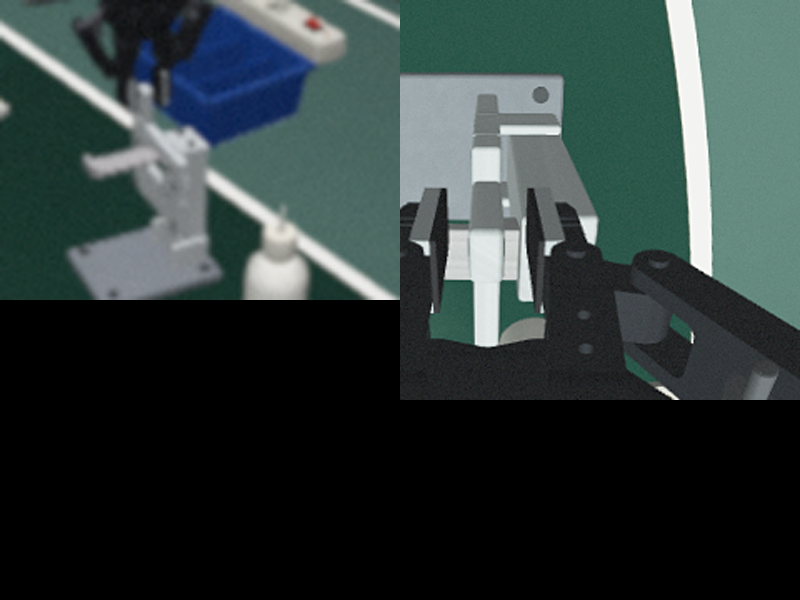

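```bash
cat > chk.py <<'E'
from h import *
from scipy.optimize import least_squares
def rows(p,col):
    im=cv2.resize(p['color'].mean(2).astype(np.float32),None,fx=1,fy=1);return im[:,int(col)-1:int(col)+2].mean(1)
E
python3 - <<'E'
from h import *
from scipy.optimize import least_squares
p=optics.get_image('wrist');s=env.observe();R=np.array(s['tool_rot']);t=np.array(s['position'])
pr=rows=p['color'].mean(2)[:,251:254].mean(1)
g=np.abs(np.diff(rows));print([(i+1,round(float(g[i]))) for i in range(160,320) if g[i]>12])
def mod(v,pts):
    dx,h,th=v;o=[]
    for y,z in pts:
        a,b=y-.031,z-.12;Y=dx+a*np.cos(th)-b*np.sin(th);Z=h+a*np.sin(th)+b*np.cos(th)
        o.append(proj(p,t+R@np.array([Y,0,-Z]),True)[1])
    return np.array(o)
pts=[(.04,.12),(.04,.084),(.052,.084),(.052,0)]
for name,obs in [('before',[401,353,321,272]),('now',[404.5,358.5,327,277.5])]:
    r=least_squares(lambda v:mod(v,pts)-np.array(obs)*.64,[0,.028,0],x_scale=[.01,.01,.1]);print(name,r.x,r.fun)
    r=least_squares(lambda v:mod([v[0],v[1],0],pts)-np.array(obs)*.64,[0,.028]);print(name,r.x,r.fun)
print(t, R.round(3).tolist())
E
```

```text
[(164, 14), (165, 40), (166, 21), (167, 15), (176, 30), (177, 25), (188, 22), (189, 18), (200, 30), (201, 34), (208, 64), (209, 30), (210, 16), (228, 61), (229, 61), (257, 30), (258, 29), (259, 21), (260, 13)]
before [-0.00016081  0.02722043 -0.00693269] [-0.13910014  0.31541717 -0.06894967 -0.10736739]
before [-0.00121258  0.02510138] [-0.2059099   0.26742309  0.21422593 -0.34450911]
now [-0.00382748  0.02265781 -0.01018976] [ 0.02344462 -0.05234115  0.01116549  0.01773104]
now [-0.00544099  0.01947146] [-0.07419409 -0.11997763  0.40952351 -0.3052858 ]
[0.59180749 0.21302741 0.16935464] [[0.215, 0.977, -0.0], [0.977, -0.215, -0.0], [-0.0, -0.0, -1.0]]
```

The large plate's tab top comes out at z = 0.192, so its window edge is at 0.140 on the bar, about 4 mm off the middle. That is good. Next I go to the medium plate.

```bash
python3 -m crank '[2.5,0,0,1,0, 2.5,0,0,-1.5,0, 2.5,0,0,-2,0, 2.5,0,0,-3,0, 2.5,0,0,-3.5,0, 2.5,0,0,-3.5,0, 2.5,-2,0.4,-0.5,0, 5,-3.7,0.8,0,0]' >/dev/null; echo
python3 -m crank '[5,-3.7,0.8,0,0, 5,-3.7,0.8,0,0, 5,-3.7,0.8,0,0, 5,-3.7,0.8,0,0, 5,-3.7,0.8,0,0, 5,-3.7,0.8,0,0, 5,-3.7,0.8,0,0, 5,-3.7,0.8,0,0]'
python3 -m crank '[5,-3.7,0.8,0,-0.1, 5,0,0,0,-0.11, 5,0,0,0,-0.11, 5,0,0,0,-0.11, 5,0,0,0,0, 5,0,0,0,0, 5,0,0,0,0, 5,0,0,0,0]'
```

```text
time_s: 18.23
position: [0.5897, -0.1499, 0.2987]
tool_rot: [[0.215, 0.977, -0.001], [0.977, -0.215, 0.0], [0.0, -0.001, -1.0]]
ft_force: [0.7, 0.2, -0.4]
grip_width: 0.0502
gripper_force: 0.0
time_s: 18.9
position: [0.5899, -0.1857, 0.2992]
tool_rot: [[-0.21, 0.978, -0.0], [0.978, 0.21, 0.0], [0.0, -0.0, -1.0]]
ft_force: [-0.6, -0.5, -0.2]
grip_width: 0.0502
gripper_force: 0.0
```

Run:
```python
from fit import *
np.set_printoptions(precision=4,suppress=True)
s=optics.get_image('scene');t=optics.get_image('top')
for q in ['plate_large_tab','plate_large']:
    for p in (s,t): print(q,look(p,q), proj(p,(.5963-.011*.9767+.031*.2147,.18+.011*.2147+.031*.9767,.19)))
p=optics.get_image('wrist');im=np.ascontiguousarray(p['color'][:,:,::-1])
pose=(.5583,-.2838,.2167)
c=proj(p,world(pose,.075,[(0,.06)],0)[0],True);print('exp',c,env.observe()['position'])
hsv=cv2.cvtColor(im,cv2.COLOR_BGR2HSV);H,S,V=cv2.split(hsv);yy,xx=np.mgrid[:384,:512]
M=((H>=16)&(H<33)&(S>120)&(V>80)&(np.hypot(xx-c[0],yy-c[1])<90)).astype(float)
# drop far cable: keep largest comps near
f=lambda v:np.abs(draw(p,(v[0],v[1],.2167),'medium',.075)-M).sum()
r=minimize(f,pose[:2],method='Nelder-Mead',options=dict(initial_simplex=[pose[:2],(pose[0]+.008,pose[1]),(pose[0],pose[1]-.008)]))
print(r.x,r.fun,M.sum(),draw(p,(r.x[0],r.x[1],.2167),'medium',.075).sum(),world((r.x[0],r.x[1],.2167),.075,[(0,.12)],0))
```

```text
plate_large_tab (array([240.896 , 155.2128]), 0.61) [236.1399 131.0413]
plate_large_tab (array([215.3984, 176.2944]), 0.47) [207.0106 172.7164]
plate_large (array([243.2   , 157.2864]), 0.72) [236.1399 131.0413]
plate_large (array([215.1936, 178.2912]), 0.59) [207.0106 172.7164]
exp [250.4565 233.1646] [ 0.5899 -0.1859  0.2994]
[ 0.5576 -0.2833] 361.9843137254902 1831.0 2188.2156862745096 [(np.float64(0.5812905951249457), np.float64(-0.27804110765281675), np.float64(0.12875693444439798))]
```

```bash
python3 -m crank '[5,-3,-0.68,0,0, 5,-3,-0.68,0,0, 5,-2.9,-0.69,0,0, 5,0,0,3,0, 5,0,0,3,0, 5,0,0,3,0, 5,0,0,3,0, 5,0,0,2.5,0]'
python3 -m crank '[5,0,0,1.6,0, 5,0,0,1.6,0, 5,0,0,1.3,0, 5,0,0,1.0,0, 5,0,0,0,0, 0,0,0,0,0, 0,0,0,0,0, 0,0,0,0,0]' 25
python3 -m crank '[0,0,0,0,0, 0,0,0,0,0, 0,0,0,0,0, 0,0,0,0,0, 0,0,0,0,0, 0,0,0,0,0, 0,0,0,0,0, 0,0,0,0,0]'
```

```text
time_s: 19.92
position: [0.5882, -0.277, 0.1523]
tool_rot: [[-0.211, 0.977, -0.001], [0.977, 0.211, 0.001], [0.001, -0.001, -1.0]]
ft_force: [0.2, -0.9, 0.2]
grip_width: 0.0501
gripper_force: 0.0
time_s: 20.58
position: [0.5898, -0.2774, 0.1009]
tool_rot: [[-0.211, 0.977, 0.004], [0.977, 0.211, -0.001], [-0.002, 0.003, -1.0]]
ft_force: [4.7, 2.5, 2.4]
grip_width: 0.0208
gripper_force: 22.2
time_s: 21.25
position: [0.5897, -0.2775, 0.1009]
tool_rot: [[-0.211, 0.977, 0.003], [0.977, 0.211, -0.001], [-0.002, 0.003, -1.0]]
ft_force: [2.6, 1.7, 5.3]
grip_width: 0.0207
gripper_force: 25.2
```

```bash
python3 -m crank '[0,0,-0.3,-0.64,0, 0,0,-0.3,-0.64,0, 0,0,-0.3,-0.64,0, 0,0,-0.3,-0.64,0, 0,0,-0.3,-0.64,0, 0,0,-0.3,-0.64,0, 0,0,-0.3,-0.64,0, 0,0,-0.3,-0.64,0]' >/dev/null
python3 -m crank '[0,0,-0.3,-0.64,0, 0,0,-0.2,-2,0, 0,0,0,-3,0, 0,0,0,-3,0, 0,0,0,-3,0, 0,0,0,-3,0, 0,0,0,0,0, 0,0,0,0,0]' 40
cat > chk.py <<'E'
from fit import *
def inhand(n,dz=0):
    """fit dx (tool x of tab centre), h (tab top above tip), roll of held plate n"""
    p=optics.get_image('wrist');s=env.observe();R=np.array(s['tool_rot']);t=np.array(s['position'])
    W,Hh,wt,ty,th=D[n];rows=p['color'].mean(2)[:,251:254].mean(1)
    g=np.abs(rows[2:]-rows[:-2]);pk=[i+1.5 for i in range(150,330) if g[i]>14 and g[i]==g[max(0,i-3):i+4].max()]
    print('edges',pk,[p['color'][int(r)+4,252].tolist() for r in pk])
    def mod(v):
        o=[]
        for y,z in [(W/2,0),(W/2,Hh),(ty+.009,Hh),(ty+.009,.12)]:
            a,b=y-ty,z-.12;Y=v[0]+a*np.cos(v[2])-b*np.sin(v[2]);Z=v[1]+a*np.sin(v[2])+b*np.cos(v[2])
            o.append(proj(p,t+R@np.array([Y,0,-Z]),True)[1])
        return np.array(o)
    print('nominal',mod([0,.03,0]),t,R[:2,1]);return mod
E
python3 -c "
from chk import *
inhand('medium')"
```

```text
time_s: 22.58
position: [0.5602, -0.2836, 0.2986]
tool_rot: [[-0.211, 0.977, 0.002], [0.977, 0.211, -0.002], [-0.002, 0.001, -1.0]]
ft_force: [-0.4, 0.3, -2.1]
grip_width: 0.008
gripper_force: 44.2
edges [176.5, 181.5, 207.5, 235.5, 280.5, 288.5, 299.5, 328.5] [[208, 176, 129], [234, 206, 96], [117, 97, 52], [228, 195, 92], [35, 36, 38], [157, 158, 148], [160, 163, 154], [28, 33, 36]]
nominal [141.26138499 155.46638178 220.19616349 256.51261825] [ 0.55988362 -0.28332911  0.29672818] [0.97745076 0.211162  ]
```

Run:
```python
from chk import *
p=optics.get_image('wrist');im=p['color']
print([(r,im[r,251:254].mean(0).astype(int).tolist()) for r in range(136,300,3)])
hsv=cv2.cvtColor(im,cv2.COLOR_RGB2HSV)
b=(hsv[...,0]>16)&(hsv[...,0]<33)&(hsv[...,1]>120)
for r in range(136,300,6):
    c=np.where(b[r,200:320])[0]+200;print(r,(c.min(),c.max(),len(c)) if len(c) else '')
```

```text
[(136, [109, 114, 113]), (139, [121, 101, 51]), (142, [116, 97, 48]), (145, [101, 86, 41]), (148, [126, 106, 52]), (151, [232, 198, 91]), (154, [232, 201, 91]), (157, [233, 203, 95]), (160, [232, 201, 93]), (163, [233, 203, 94]), (166, [232, 202, 94]), (169, [233, 202, 93]), (172, [231, 197, 90]), (175, [160, 134, 102]), (178, [206, 172, 130]), (181, [208, 174, 130]), (184, [230, 198, 99]), (187, [234, 204, 93]), (190, [235, 206, 97]), (193, [234, 205, 94]), (196, [234, 204, 95]), (199, [234, 206, 96]), (202, [234, 206, 93]), (205, [236, 206, 95]), (208, [107, 88, 45]), (211, [115, 98, 51]), (214, [114, 96, 49]), (217, [114, 96, 49]), (220, [114, 95, 46]), (223, [115, 98, 48]), (226, [113, 94, 46]), (229, [115, 94, 48]), (232, [116, 98, 47]), (235, [153, 127, 63]), (238, [220, 183, 87]), (241, [229, 197, 91]), (244, [229, 196, 89]), (247, [227, 195, 90]), (250, [227, 194, 91]), (253, [227, 194, 91]), (256, [226, 192, 89]), (259, [224, 189, 87]), (262, [224, 188, 86]), (265, [224, 190, 89]), (268, [234, 207, 94]), (271, [234, 205, 94]), (274, [235, 207, 95]), (277, [235, 206, 95]), (2
[... 408 characters left out ...]
(260), np.int64(261), 2)
184 (np.int64(246), np.int64(252), 7)
190 (np.int64(246), np.int64(260), 15)
196 (np.int64(246), np.int64(261), 16)
202 (np.int64(246), np.int64(261), 16)
208 (np.int64(246), np.int64(261), 16)
214 (np.int64(246), np.int64(261), 16)
220 (np.int64(245), np.int64(261), 17)
226 (np.int64(244), np.int64(261), 18)
232 (np.int64(244), np.int64(260), 17)
238 (np.int64(243), np.int64(260), 18)
244 (np.int64(243), np.int64(260), 18)
250 (np.int64(244), np.int64(260), 17)
256 (np.int64(244), np.int64(260), 17)
262 (np.int64(244), np.int64(260), 17)
268 (np.int64(246), np.int64(260), 15)
274 (np.int64(246), np.int64(260), 15)
280 (np.int64(247), np.int64(259), 13)
286 
292 
298
```

```bash
cat >> chk.py <<'E'
from scipy.optimize import least_squares
def solve(n,obs,pts):
    p=optics.get_image('wrist');s=env.observe();R=np.array(s['tool_rot']);t=np.array(s['position']);ty=D[n][3];wt=D[n][2]
    def mod(v):
        o=[]
        for y,z in pts:
            a,b=y-ty,z-.12;Y=v[0]+a*np.cos(v[2])-b*np.sin(v[2]);Z=v[1]+a*np.sin(v[2])+b*np.cos(v[2])
            o.append(proj(p,t+R@np.array([Y,0,-Z]),True)[1])
        return np.array(o)
    r=least_squares(lambda v:mod(v)-np.array(obs),[0,.028,0],x_scale=[.01,.01,.1]);v=r.x
    a,b=-ty,wt-.12;H=np.array([v[0]+a*np.cos(v[2])-b*np.sin(v[2]),0,-(v[1]+a*np.sin(v[2])+b*np.cos(v[2]))])
    root=np.array([.5963,.18,.14]);u=np.array([.9767,-.2147,0]);w=np.array([.2147,.9767,0]);d=t+R@H-root
    print('dx,h,roll',v.round(4),'res',r.fun.round(2),'hang in tool',H.round(4),'hang in bar',(d@u).round(4),(d@w).round(4),d[2].round(4),'tcp',t.round(4))
E
python3 -c "
from chk import *
solve('medium',[138,149.5,206.5,236,266],[(.046,0),(.046,.076),(.009,.076),(.009,.12),(-.009,.12)])
solve('medium',[138,149.5,206.5,236],[(.046,0),(.046,.076),(.009,.076),(.009,.12)])
"
```

```text
dx,h,roll [0.     0.0052 0.0119] res [-0.4   0.22  0.55 -0.57  0.19] hang in tool [0.0007 0.     0.0528] hang in bar 0.0633 -0.4595 0.1026 tcp [ 0.5598 -0.2832  0.2954]
dx,h,roll [0.0003 0.0057 0.0105] res [-0.37  0.08  0.68 -0.39] hang in tool [0.0009 0.     0.0523] hang in bar 0.0633 -0.4593 0.1031 tcp [ 0.5599 -0.2832  0.2954]
```

The medium plate slipped in the grip and is held by only about 5 mm of tab, though it is stable and straight. I'll grip harder and move gently, staying high.

```bash
python3 -m crank '[0,0,0,0,0, 0,0,0,-0.5,0, 0,0,0,-1,0, 0,0,0,-1,0, 0,0.5,0,-0.7,0, 0,1.2,0.1,0,0, 0,2,0.1,0,0, 0,2.7,0.15,0,0]' 70
python3 -m crank '[0,3,0.17,0,0, 0,3,0.17,0,0, 0,3,0.17,0,0, 0,3,0.17,0,0, 0,3,0.17,0,0, 0,3,0.17,0,0, 0,3,0.17,0,0, 0,3,0.17,0,0]'
python3 -m crank '[0,3,0.17,0,0, 0,3,0.17,0,0, 0,3,0.17,0,0, 0,3,0.17,0,0, 0,2.8,0.17,0,0, 0,2,0.17,0,0, 0,1,0.17,0,0, 0,0.5,0,0,0]'
python3 -m crank '[0,0,0,0,0.03, 0,0,0,0,0.06, 0,0,0,0,0.07, 0,0,0,0,0.07, 0,0,0,0,0.07, 0,0,0,0,0.07, 0,0,0,0,0.058, 0,0,0,0,0]'
python3 -c "
from chk import *
p=optics.get_image('wrist');im=p['color']
print([(r,im[r,251:254].mean(0).astype(int).tolist()) for r in range(132,300,3)])"
```

```text
time_s: 23.45
position: [0.5498, -0.2195, 0.328]
tool_rot: [[-0.21, 0.978, -0.001], [0.978, 0.21, 0.001], [0.001, -0.001, -1.0]]
ft_force: [0.8, 0.0, -1.5]
grip_width: 0.0072
gripper_force: 72.0
time_s: 24.12
position: [0.5115, 0.0196, 0.3287]
tool_rot: [[-0.212, 0.977, -0.001], [0.977, 0.212, 0.0], [0.0, -0.0, -1.0]]
ft_force: [0.3, 0.4, -2.1]
grip_width: 0.0073
gripper_force: 72.0
time_s: 24.78
position: [0.4849, 0.2002, 0.3287]
tool_rot: [[-0.213, 0.977, -0.0], [0.977, 0.213, -0.0], [0.0, -0.0, -1.0]]
ft_force: [-0.5, -0.2, -1.5]
grip_width: 0.0073
gripper_force: 72.0
time_s: 25.45
position: [0.4857, 0.1979, 0.3288]
tool_rot: [[0.216, 0.976, -0.0], [0.976, -0.216, -0.0], [-0.0, -0.0, -1.0]]
ft_force: [-0.7, -0.1, -1.1]
grip_width: 0.0073
gripper_force: 72.0
[(132, [39, 84, 71]), (135, [42, 86, 73]), (138, [118, 98, 48]), (141, [111, 93, 47]), (144, [115, 96, 46]), (147, [114, 96, 49]), (150, [220, 183, 86]), (153, [230, 197, 93]), (156, [231, 199, 94]), (159, [231, 200, 92]), (162, [229, 197, 91]), (165, [230, 198, 92]), (168, [231, 199, 93]), (171, [231, 199, 92]), (174, [230, 19
[... 246 characters left out ...]
178, 146, 70]), (210, [110, 92, 44]), (213, [110, 91, 45]), (216, [112, 93, 46]), (219, [112, 94, 47]), (222, [111, 95, 47]), (225, [114, 97, 50]), (228, [114, 95, 50]), (231, [114, 96, 50]), (234, [118, 98, 49]), (237, [200, 165, 78]), (240, [228, 193, 90]), (243, [225, 190, 87]), (246, [225, 191, 88]), (249, [226, 192, 91]), (252, [224, 190, 87]), (255, [223, 187, 86]), (258, [223, 188, 86]), (261, [220, 183, 86]), (264, [224, 188, 88]), (267, [233, 204, 95]), (270, [233, 202, 93]), (273, [233, 201, 94]), (276, [232, 203, 93]), (279, [231, 202, 94]), (282, [219, 148, 53]), (285, [216, 147, 59]), (288, [128, 134, 134]), (291, [131, 134, 130]), (294, [131, 136, 131]), (297, [144, 146, 142])]
```

```bash
python3 -m crank '[0,0.3,-0.2,0.8,0, 0,0.25,-0.2,1.8,0, 0,0,0,2,0, 0,0,0,2,0, 0,0,0,2,0, 0,0,0,1.6,0, 0,0,0,1,0, 0,0,0,0.6,0]'
python3 -m crank '[0,0,0,0,0, 0,0,0.6,0,0, 0,0,0.8,0,0, 0,0,0.8,0,0, 0,0,0.8,0,0, 0,0,0.8,0,0, 0,0,0.8,0,0, 0,0,0.4,0,0]'
python3 -c "
from chk import *
p=optics.get_image('wrist');g=p['color'].mean(2)[:,251:254].mean(1)
print([(r,int(g[r])) for r in range(132,300,2)])
solve('medium',[137.5,149.5,207.5,236.5,265.5],[(.046,0),(.046,.076),(.009,.076),(.009,.12),(-.009,.12)])"
```

```text
time_s: 26.17
position: [0.4822, 0.2049, 0.2091]
tool_rot: [[0.212, 0.977, -0.003], [0.977, -0.212, -0.001], [-0.001, -0.003, -1.0]]
ft_force: [0.2, -0.8, -1.4]
grip_width: 0.0071
gripper_force: 71.9
time_s: 26.83
position: [0.5332, 0.1939, 0.2109]
tool_rot: [[0.214, 0.977, 0.0], [0.977, -0.214, -0.0], [0.0, 0.0, -1.0]]
ft_force: [-0.1, -0.7, -1.3]
grip_width: 0.0071
gripper_force: 72.0
[(132, 142), (134, 168), (136, 167), (138, 86), (140, 84), (142, 87), (144, 92), (146, 77), (148, 93), (150, 165), (152, 175), (154, 174), (156, 175), (158, 174), (160, 174), (162, 175), (164, 173), (166, 175), (168, 175), (170, 174), (172, 175), (174, 174), (176, 175), (178, 174), (180, 175), (182, 175), (184, 173), (186, 176), (188, 176), (190, 176), (192, 176), (194, 176), (196, 177), (198, 175), (200, 175), (202, 175), (204, 176), (206, 179), (208, 80), (210, 86), (212, 85), (214, 84), (216, 85), (218, 84), (220, 85), (222, 85), (224, 86), (226, 87), (228, 85), (230, 85), (232, 85), (234, 88), (236, 131), (238, 160), (240, 172), (242, 169), (244, 171), (246, 170), (248, 168), (250, 169), (252, 168), (254, 168), (256, 166), (258, 168), (260, 165), (262, 165), (264, 168), (266, 172), (268, 178), (270, 176), (272, 177), (274, 177), (276, 177), (278, 177), (280, 148), (282, 75), (284, 80), (286, 114), (288, 112), (290, 112), (292, 108), (294, 109), (296, 110), (298, 112)]
dx,h,roll [-0.0005  0.004   0.0185] res [-0.15  0.56 -0.42 -0.72  0.74] hang in tool [0.0006 0.     0.054 ] hang in bar -0.0652 0.0006 0.0168 tcp [0.5326 0.194  0.2108]
```

```bash
python3 -m crank '[0,0,0.3,0.4,0, 0,0,0.6,0.3,0, 0,0,0.7,0,0, 0,0,0.7,0,0, 0,0,0.7,0,0, 0,0,0.7,0,0, 0,0,0.4,0,0, 0,0,0,0,0]'
python3 -m crank '[0,0,0,0.1,0, 0,0,0,0.1,0, 0,0,0,0.1,0, 0,0,0,0.1,0, 0,0,0,0,0, 0,0,0,0,0, 0,0,0,0,0, 0,0,0,0,0]'
```

```text
time_s: 27.6
position: [0.5728, 0.1852, 0.2038]
tool_rot: [[0.214, 0.977, 0.0], [0.977, -0.214, -0.0], [-0.0, 0.0, -1.0]]
ft_force: [-1.2, -0.2, -1.4]
grip_width: 0.0071
gripper_force: 72.0
time_s: 28.27
position: [0.5719, 0.1856, 0.2001]
tool_rot: [[0.213, 0.977, 0.0], [0.977, -0.213, 0.0], [0.0, 0.0, -1.0]]
ft_force: [0.3, -0.7, -0.9]
grip_width: 0.0073
gripper_force: 72.0
```

```bash
python3 -m crank '[0,0,0,0.1,0, 0,0,0,0.1,0, 0,0,0,0,0, 0,0,0,0,0, 0,0,0,0,0, 0,0,0,0,0, 0,0,0,0,0, 0,0,0,0,0]'
python3 -m crank '[0,0,0,0.1,0, 0,0,0,0.1,0, 0,0,0,0,0, 0,0,0,0,0, 0,0,0,0,0, 0,0,0,0,0, 0,0,0,0,0, 0,0,0,0,0]'
```

```text
time_s: 28.93
position: [0.5719, 0.1856, 0.1981]
tool_rot: [[0.213, 0.977, 0.0], [0.977, -0.213, -0.0], [-0.0, 0.0, -1.0]]
ft_force: [-0.1, 0.6, -1.6]
grip_width: 0.0071
gripper_force: 72.0
time_s: 29.6
position: [0.5719, 0.1856, 0.196]
tool_rot: [[0.213, 0.977, 0.0], [0.977, -0.213, -0.0], [-0.0, 0.0, -1.0]]
ft_force: [-0.5, -0.8, -0.7]
grip_width: 0.0072
gripper_force: 72.0
```

```bash
python3 -m crank '[0,0,0,0.1,0, 0,0,0,0.1,0, 0,0,0,0.05,0, 0,0,0,0,0, 0,0,0,0,0, 0,0,0,0,0, 0,0,0,0,0, 0,0,0,0,0]'
python3 -c "
from chk import *
p=optics.get_image('wrist');g=p['color'].mean(2)[:,251:254].mean(1)
print([(r,int(g[r])) for r in range(132,290,2) if abs(g[r]-g[r-2])>15])"
```

```text
time_s: 30.27
position: [0.5719, 0.1856, 0.1936]
tool_rot: [[0.213, 0.977, 0.0], [0.977, -0.213, -0.0], [0.0, 0.0, -1.0]]
ft_force: [0.1, -0.4, -1.0]
grip_width: 0.0072
gripper_force: 72.0
[(134, 147), (136, 163), (138, 85), (148, 94), (150, 166), (208, 81), (236, 135), (238, 161), (280, 150), (282, 69)]
```

```bash
python3 -m crank '[0,0,0,0.1,0, 0,0,0,0.1,0, 0,0,0,0,0, 0,0,0,0,0, 0,0,0,0,0, 0,0,0,0,0, 0,0,0,0,0, 0,0,0,0,0]'
```

```text
time_s: 30.98
position: [0.5719, 0.1856, 0.1915]
tool_rot: [[0.213, 0.977, 0.0], [0.977, -0.213, 0.0], [0.0, 0.0, -1.0]]
ft_force: [0.4, 0.5, -1.0]
grip_width: 0.0073
gripper_force: 72.0
```

```bash
python3 -m crank '[0,0,0,0.1,0, 0,0,0,0.1,0, 0,0,0,0,0, 0,0,0,0,0, 0,0,0,0,0, 0,0,0,0,0, 0,0,0,0,0, 0,0,0,0,0]'
python3 -m crank '[0,0,0,0.1,0, 0,0,0,0.1,0, 0,0,0,0,0, 0,0,0,0,0, 0,0,0,0,0, 0,0,0,0,0, 0,0,0,0,0, 0,0,0,0,0]'
python3 -c "
from chk import *
p=optics.get_image('wrist');g=p['color'].mean(2)[:,251:254].mean(1)
print([(r,int(g[r])) for r in range(132,290,2) if abs(g[r]-g[r-2])>15])"
```

```text
time_s: 31.65
position: [0.5721, 0.1856, 0.1898]
tool_rot: [[0.213, 0.977, 0.001], [0.977, -0.213, 0.0], [0.0, 0.001, -1.0]]
ft_force: [0.8, 0.8, 3.1]
grip_width: 0.0072
gripper_force: 72.5
time_s: 32.32
position: [0.5726, 0.1858, 0.1896]
tool_rot: [[0.213, 0.977, 0.004], [0.977, -0.213, 0.001], [0.001, 0.004, -1.0]]
ft_force: [-1.1, 1.8, 14.0]
grip_width: 0.0077
gripper_force: 73.8
[(134, 130), (136, 165), (140, 87), (150, 159), (152, 176), (208, 75), (236, 135), (238, 161), (282, 64)]
```

Contact came at z = 0.190, so the plate is seated on the bar. I'll relieve the load and release.

```bash
python3 -m crank '[0,0,0,-0.15,0, 0,0,0,-0.05,0, 2.2,0,0,0,0, 2.2,0,0,0,0, 2.2,0,0,0,0, 2.2,0,0,0,0, 2.2,0,0,0,0, 2.2,0,0,0,0]' 30
python3 -m crank '[2.2,0,0,-0.5,0, 2.2,0,0,-1,0, 2.2,0,0,-2,0, 2.2,0,0,-2,0, 2.2,0,0,-2,0, 2.2,0,0,-2,0, 5,0,0,0,0, 5,0,0,0,0]'
python3 - <<'E'
from fit import *
# hung-plate check from above: fit pose (a,y) of yellow plate
p=optics.get_image('wrist');im=np.ascontiguousarray(p['color'][:,:,::-1]);t=env.observe()['position']
H,S,V=cv2.split(cv2.cvtColor(im,cv2.COLOR_BGR2HSV));M=((H>=16)&(H<33)&(S>120)&(V>60)).astype(np.uint8)
n,l,st,c=cv2.connectedComponentsWithStats(M);k=[(st[i].tolist(),c[i].round(1).tolist()) for i in range(1,n) if st[i][4]>60];print(k)
root=np.array([.5963,.18,.14]);u=np.array([.9767,-.2147,0]);v=np.array([.2147,.9767,0])
for nm,off,ty in (('medium',-.0235,0),('large',-.011,.031)):
    Hh=D[nm][1]-D[nm][2];W=D[nm][0]/2
    for q,(y,z) in dict(tab=(ty,.12-D[nm][2]),tabP=(ty+.009,.12-D[nm][2]),bodyP=(W,Hh),bodyN=(-W,Hh)).items():
        print(nm,q,proj(p,root+off*u+y*v+[0,0,z],True).round(1))
np.save('m.npy',im)
E
```

```text
time_s: 33.03
position: [0.5719, 0.1856, 0.1894]
tool_rot: [[0.213, 0.977, -0.0], [0.977, -0.213, -0.0], [-0.0, -0.0, -1.0]]
ft_force: [-0.9, -0.0, -0.5]
grip_width: 0.0218
gripper_force: 0.0
time_s: 33.7
position: [0.5721, 0.1856, 0.286]
tool_rot: [[0.213, 0.977, 0.003], [0.977, -0.213, 0.0], [0.001, 0.003, -1.0]]
ft_force: [0.3, 0.5, -0.5]
grip_width: 0.0454
gripper_force: 0.0
[([247, 132, 12, 97, 985], [252.6, 181.0]), ([202, 280, 36, 28, 567], [220.7, 296.5])]
medium tab [252.9 199.9]
medium tabP [252.9 189.1]
medium bodyP [252.7 138.2]
medium bodyN [252.5 231.1]
large tab [268.4 160.8]
large tabP [268.6 149.8]
large bodyP [266.4 131.9]
large bodyN [265.  237.4]
```

Run:
```python
import numpy as np
im=np.load('m.npy').astype(int)
for r in (126,134,140,145,155,160,165,170,176,185,200,215,232,238,242):print(r,[im[r,c].mean().astype(int) for c in range(240,300,2)])
print([(r,im[r,268].mean().astype(int)) for r in range(120,200,3)])
```

```text
126 [np.int64(69), np.int64(67), np.int64(64), np.int64(68), np.int64(68), np.int64(68), np.int64(62), np.int64(68), np.int64(65), np.int64(67), np.int64(64), np.int64(68), np.int64(67), np.int64(62), np.int64(65), np.int64(67), np.int64(68), np.int64(69), np.int64(67), np.int64(69), np.int64(67), np.int64(66), np.int64(68), np.int64(67), np.int64(65), np.int64(65), np.int64(65), np.int64(68), np.int64(67), np.int64(65)]
134 [np.int64(164), np.int64(165), np.int64(163), np.int64(162), np.int64(128), np.int64(89), np.int64(90), np.int64(82), np.int64(84), np.int64(147), np.int64(126), np.int64(100), np.int64(103), np.int64(103), np.int64(102), np.int64(128), np.int64(162), np.int64(163), np.int64(161), np.int64(159), np.int64(161), np.int64(156), np.int64(105), np.int64(141), np.int64(161), np.int64(159), np.int64(164), np.int64(119), np.int64(66), np.int64(64)]
140 [np.int64(163), np.int64(159), np.int64(162), np.int64(164), np.int64(162), np.int64(176), np.int64(173), np.int64(171), np.int64(175), np.int64(126), np.int64(142), np.int64(227), np.int64(226), np.int64(227), np.int64(22
[... 5454 characters left out ...]
int64(60), np.int64(61), np.int64(67), np.int64(64), np.int64(65), np.int64(52), np.int64(36), np.int64(38)]
[(120, np.int64(66)), (123, np.int64(67)), (126, np.int64(65)), (129, np.int64(129)), (132, np.int64(146)), (135, np.int64(117)), (138, np.int64(228)), (141, np.int64(227)), (144, np.int64(226)), (147, np.int64(232)), (150, np.int64(108)), (153, np.int64(110)), (156, np.int64(227)), (159, np.int64(226)), (162, np.int64(225)), (165, np.int64(224)), (168, np.int64(223)), (171, np.int64(223)), (174, np.int64(222)), (177, np.int64(227)), (180, np.int64(227)), (183, np.int64(227)), (186, np.int64(228)), (189, np.int64(229)), (192, np.int64(228)), (195, np.int64(229)), (198, np.int64(229))]
```

```bash
python3 -m crank '[5,-2,0,-0.5,0, 5,-3.7,-0.05,0,0, 5,-3.7,-0.05,0,0, 5,-3.7,-0.05,0,0, 5,-3.7,-0.05,0,0, 5,-3.7,-0.05,0,0, 5,-3.7,-0.05,0,0, 5,-3.7,-0.05,0,0]' >/dev/null
python3 -m crank '[5,-3.7,-0.05,0,0, 5,-3.7,-0.05,0,0, 5,-3.7,-0.05,0,0, 5,-3.7,-0.05,0,0, 5,-3.7,-0.05,0,0, 5,-3.5,-0.05,0,0, 5,0,0,0,-0.11, 5,0,0,0,-0.11]' >/dev/null
python3 -m crank '[5,0,0,0,-0.11, 5,0,0,0,-0.1, 5,0,0,0,0, 5,0,0,0,0, 5,0,0,0,0, 5,0,0,0,0, 5,0,0,0,0, 5,0,0,0,0]'
python3 - <<'E'
from fit import *
p=optics.get_image('wrist');im=np.ascontiguousarray(p['color'][:,:,::-1]);pose=(.5583,-.2838,.2167)
c=proj(p,world(pose,-.075,[(0,.06)],0)[0],True)
H,S,V=cv2.split(cv2.cvtColor(im,cv2.COLOR_BGR2HSV));yy,xx=np.mgrid[:384,:512]
M=((H<=15)&(S>115)&(V>60)&(np.hypot(xx-c[0],yy-c[1])<90)).astype(float)
f=lambda v:np.abs(draw(p,(v[0],v[1],.2167),'small',-.075)-M).sum()
r=minimize(f,pose[:2],method='Nelder-Mead',options=dict(initial_simplex=[pose[:2],(pose[0]+.008,pose[1]),(pose[0],pose[1]-.008)]))
print(c,r.x,r.fun,M.sum(),draw(p,(r.x[0],r.x[1],.2167),'small',-.075).sum(),np.round(world((r.x[0],r.x[1],.2167),-.075,[(-.031,.12)],0),4),env.observe()['position'])
E
```

```text
time_s: 35.75
position: [0.4591, -0.3005, 0.2895]
tool_rot: [[-0.213, 0.977, -0.0], [0.977, 0.213, 0.0], [0.0, -0.0, -1.0]]
ft_force: [-0.9, -0.6, -0.4]
grip_width: 0.0498
gripper_force: 0.0
[251.99613163 173.32918899] [ 0.55816484 -0.28490476] 990.4941176470588 2401.0 2162.8588235294114 [[ 0.4421 -0.3422  0.1288]] [ 0.45912638 -0.30051093  0.2894931 ]
```

```bash
python3 -m crank '[5,-1.2,-0.53,0,0, 5,-1.2,-0.53,0,0, 5,-1.25,-0.55,0,0, 5,0,0,3,0, 5,0,0,3,0, 5,0,0,3,0, 5,0,0,3,0, 5,0,0,2,0]'
python3 -m crank '[5,0,0,1.6,0, 5,0,0,1.6,0, 5,0,0,1.3,0, 5,0,0,1.0,0, 5,0,0,0.2,0, 0,0,0,0,0, 0,0,0,0,0, 0,0,0,0,0]' 25
python3 -m crank '[0,0,0,0,0, 0,0,0,0,0, 0,0,0,0,0, 0,0,0,0,0, 0,0,0,0,0, 0,0,0,0,0, 0,0,0,0,0, 0,0,0,0,0]'
```

```text
time_s: 36.47
position: [0.4501, -0.3405, 0.1466]
tool_rot: [[-0.212, 0.977, -0.002], [0.977, 0.212, 0.002], [0.003, -0.002, -1.0]]
ft_force: [0.3, 0.8, -0.3]
grip_width: 0.0502
gripper_force: 0.0
time_s: 37.13
position: [0.4524, -0.3404, 0.094]
tool_rot: [[-0.213, 0.977, 0.004], [0.977, 0.213, -0.002], [-0.003, 0.004, -1.0]]
ft_force: [4.7, 2.4, 5.6]
grip_width: 0.0239
gripper_force: 22.6
time_s: 37.8
position: [0.4525, -0.3403, 0.0941]
tool_rot: [[-0.213, 0.977, 0.004], [0.977, 0.213, -0.003], [-0.004, 0.003, -1.0]]
ft_force: [5.2, 0.6, 5.8]
grip_width: 0.0237
gripper_force: 24.5
```

```bash
python3 -m crank '[0,0,-0.3,-0.64,0, 0,0,-0.3,-0.64,0, 0,0,-0.3,-0.64,0, 0,0,-0.3,-0.64,0, 0,0,-0.3,-0.64,0, 0,0,-0.3,-0.64,0, 0,0,-0.3,-0.64,0, 0,0,-0.3,-0.64,0]' 30
python3 -m crank '[0,0,-0.3,-0.64,0, 0,0,-0.3,-0.64,0, 0,0,-0.3,-0.64,0, 0,0,0,-1.5,0, 0,0,0,-2,0, 0,0,0,-2,0, 0,0,0,-2,0, 0,0,0,0,0]' 50
python3 -c "
from chk import *
p=optics.get_image('wrist');im=p['color']
print([(r,im[r,251:254].mean(0).astype(int).tolist()) for r in range(132,336,3)])"
```

```text
time_s: 38.47
position: [0.427, -0.3447, 0.144]
tool_rot: [[-0.213, 0.977, -0.001], [0.977, 0.213, 0.001], [0.001, -0.001, -1.0]]
ft_force: [-0.5, 0.9, -0.5]
grip_width: 0.0092
gripper_force: 30.2
time_s: 39.13
position: [0.4195, -0.3477, 0.242]
tool_rot: [[-0.213, 0.977, 0.004], [0.977, 0.213, -0.006], [-0.006, 0.003, -1.0]]
ft_force: [0.4, -0.5, -1.1]
grip_width: 0.0084
gripper_force: 54.8
[(132, [229, 147, 96]), (135, [229, 146, 98]), (138, [229, 146, 97]), (141, [229, 147, 96]), (144, [230, 147, 97]), (147, [229, 147, 99]), (150, [230, 150, 99]), (153, [230, 150, 99]), (156, [229, 148, 99]), (159, [231, 149, 100]), (162, [231, 150, 99]), (165, [231, 149, 99]), (168, [229, 146, 95]), (171, [230, 150, 98]), (174, [231, 151, 100]), (177, [231, 150, 99]), (180, [230, 148, 98]), (183, [231, 151, 101]), (186, [231, 151, 100]), (189, [230, 149, 99]), (192, [232, 151, 102]), (195, [231, 151, 100]), (198, [232, 150, 100]), (201, [232, 151, 99]), (204, [232, 151, 101]), (207, [232, 151, 100]), (210, [234, 152, 100]), (213, [115, 74, 50]), (216, [120, 77, 55]), (219, [118, 77, 54]), (222, [118, 76, 50]), (225, [120, 77, 53]), (228, [119, 77, 54]), (231, [120, 77, 53]), (234, [119, 77, 53]), (237, [118, 76, 52]), (240, [119, 74, 50]), (243, [118, 76, 51]), (246, [174, 108, 72]), (249, [223, 141, 95]), (252, [229, 149, 99]), (255, [227, 144, 95]), (258, [231, 149, 99]), (261, [229, 146, 95]), (264, [227, 144, 95]), (267, [228, 145, 94]), (270, [230, 148, 97]), (273, [228, 146, 95]), (276, [230, 146, 97]), (279, [34, 83, 72]), (282, [39, 83, 71]), (285, [43, 86, 73]), (288, [38, 82, 70]), (291, [43, 84, 72]), (294, [40, 82, 71]), (297, [43, 85, 73]), (300, [40, 83, 71]), (303, [44, 87, 74]), (306, [39, 83, 71]), (309, [37, 81, 69]), (312, [42, 85, 72]), (315, [42, 85, 72]), (318, [41, 83, 71]), (321, [42, 86, 73]), (324, [42, 85, 72]), (327, [40, 78, 68]), (330, [30, 32, 33]), (333, [28, 32, 32])]
```

```bash
python3 -c "
from chk import *
p=optics.get_image('wrist');im=p['color']
print([(r,im[r,252:255].mean(0).astype(int).tolist()) for r in range(80,132,3)])
pts=[(-.022,.068),(-.022,.12),(-.04,.12)]
inhand('small');solve('small',[212,246,277.5],pts)"
```

```text
[(80, [47, 90, 75]), (83, [43, 87, 73]), (86, [40, 85, 71]), (89, [40, 85, 73]), (92, [44, 87, 74]), (95, [40, 84, 71]), (98, [46, 88, 74]), (101, [43, 87, 74]), (104, [42, 86, 73]), (107, [42, 86, 72]), (110, [59, 80, 66]), (113, [230, 149, 98]), (116, [229, 146, 97]), (119, [229, 146, 98]), (122, [229, 149, 99]), (125, [229, 146, 96]), (128, [229, 149, 98]), (131, [229, 148, 97])]
edges [211.5, 246.5, 278.5, 328.5] [[121, 79, 56], [229, 146, 94], [43, 86, 74], [31, 37, 33]]
nominal [109.72920351 108.95381065 215.97868953 257.50763481] [ 0.41854426 -0.34638704  0.23710836] [0.97699218 0.21327408]
dx,h,roll [-0.0028  0.012  -0.0116] res [ 0. -0.  0.] hang in tool [0.0274 0.     0.0524] hang in bar -0.0722 -0.5272 0.0444 tcp [ 0.4185 -0.3463  0.2367]
```

```bash
python3 -c "
from chk import *
solve('small',[111,212,246.2,277.8],[(.04,.068),(-.022,.068),(-.022,.12),(-.04,.12)])"
```

```text
dx,h,roll [ 0.0001  0.0171 -0.02  ] res [ 0.42 -0.67 -0.57  0.82] hang in tool [0.0298 0.     0.0475] hang in bar -0.0732 -0.5251 0.0492 tcp [ 0.4185 -0.3463  0.2366]
```

```bash
python3 -m crank '[0,0,0,-1,0, 0,0,0,-2,0, 0,0,0,-2,0, 0,0.5,0,-1.5,0, 0,1.2,0.4,-1,0, 0,2,0.8,0,0, 0,2.7,1.2,0,0, 0,3.3,1.2,0,0]' 60
python3 -m crank '[0,3.3,1.2,0,0, 0,3.3,1.2,0,0, 0,3.3,1.2,0,0, 0,3.3,1.2,0,0, 0,3.3,1.2,0,0, 0,3.3,1.2,0,0, 0,3.3,1.2,0,0, 0,3.3,1.2,0,0]' >/dev/null
python3 -m crank '[0,3.3,1.2,0,0, 0,3.3,1.2,0,0, 0,3.3,1,0,0, 0,2,0.6,0,0, 0,1.3,0.1,0,0, 0,0,0,0,0.03, 0,0,0,0,0.06, 0,0,0,0,0.07]'
python3 -m crank '[0,0,0,0,0.07, 0,0,0,0,0.07, 0,0,0,0,0.07, 0,0,0,0,0.058, 0,0,0,0,0, 0,0,0,0,0, 0,0,0,0,0, 0,0,0,0,0]'
python3 -c "
from chk import *
p=optics.get_image('wrist');g=p['color'][:,252:255].mean((1,2))
print([(r,int(g[r])) for r in range(90,300,2) if abs(g[r]-g[r-2])>15])
solve('small',[111,212,246.2,277.8],[(.04,.068),(-.022,.068),(-.022,.12),(-.04,.12)])"
```

```text
time_s: 40.05
position: [0.4333, -0.2432, 0.3117]
tool_rot: [[-0.212, 0.977, -0.001], [0.977, 0.212, 0.001], [0.002, -0.001, -1.0]]
ft_force: [0.8, 0.9, -1.3]
grip_width: 0.0085
gripper_force: 60.0
time_s: 41.38
position: [0.4818, 0.1727, 0.3118]
tool_rot: [[-0.053, 0.999, -0.002], [0.999, 0.053, -0.0], [-0.0, -0.002, -1.0]]
ft_force: [0.2, -0.4, -1.3]
grip_width: 0.0085
gripper_force: 60.1
time_s: 42.05
position: [0.4826, 0.172, 0.3127]
tool_rot: [[0.21, 0.978, -0.001], [0.978, -0.21, -0.0], [-0.0, -0.001, -1.0]]
ft_force: [0.5, 0.1, -0.8]
grip_width: 0.0087
gripper_force: 60.0
[(112, 147), (212, 73), (246, 116), (248, 145), (292, 151), (294, 208), (296, 45)]
dx,h,roll [ 0.0002  0.017  -0.0199] res [ 0.42 -0.67 -0.57  0.82] hang in tool [0.0299 0.     0.0476] hang in bar -0.1094 -0.0024 0.1252 tcp [0.4827 0.1719 0.3128]
```

```bash
python3 -m crank '[0,0.15,-0.2,0.8,0, 0,0.1,-0.2,1.6,0, 0,0,0,2,0, 0,0,0,2,0, 0,0,0,1.8,0, 0,0,0,1.4,0, 0,0,0,0.9,0, 0,0,0,0.5,0]'
python3 -m crank '[0,0,0,0,0, 0,0,0.6,0,0, 0,0,0.8,0,0, 0,0,0.8,0,0, 0,0,0.8,0,0, 0,0,0.8,0,0, 0,0,0.7,0,0, 0,0,0.2,0,0]'
python3 -c "
from chk import *
p=optics.get_image('wrist');g=p['color'][:,252:255].mean((1,2))
print([(r,int(g[r])) for r in range(90,300,2) if abs(g[r]-g[r-2])>15])
solve('small',[111,212,246.2,277.8],[(.04,.068),(-.022,.068),(-.022,.12),(-.04,.12)])"
```

```text
time_s: 42.82
position: [0.4789, 0.1752, 0.2016]
tool_rot: [[0.211, 0.977, -0.002], [0.977, -0.211, -0.0], [-0.001, -0.002, -1.0]]
ft_force: [-0.1, 0.5, -1.0]
grip_width: 0.0085
gripper_force: 60.0
time_s: 43.48
position: [0.5266, 0.1648, 0.2028]
tool_rot: [[0.212, 0.977, 0.0], [0.977, -0.212, -0.0], [-0.0, 0.0, -1.0]]
ft_force: [0.1, 0.3, -1.6]
grip_width: 0.0085
gripper_force: 60.0
[(106, 142), (108, 167), (110, 142), (212, 77), (246, 118), (248, 144), (250, 160), (278, 134), (280, 111), (292, 99), (296, 234), (298, 162)]
dx,h,roll [ 0.0001  0.017  -0.0198] res [ 0.42 -0.67 -0.57  0.82] hang in tool [0.0298 0.     0.0476] hang in bar -0.0659 0.0001 0.0152 tcp [0.5257 0.1651 0.2027]
```

```bash
python3 -m crank '[0,0,0.2,0.3,0, 0,0,0.4,0.2,0, 0,0,0.6,0.1,0, 0,0,0.6,0,0, 0,0,0.5,0,0, 0,0,0.4,0,0, 0,0,0.14,0,0, 0,0,0,0,0]'
python3 -m crank '[0,0,0,0.1,0, 0,0,0,0.1,0, 0,0,0,0.1,0, 0,0,0,0.1,0, 0,0,0,0,0, 0,0,0,0,0, 0,0,0,0,0, 0,0,0,0,0]'
python3 -m crank '[0,0,0,0.1,0, 0,0,0,0.1,0, 0,0,0,0,0, 0,0,0,0,0, 0,0,0,0,0, 0,0,0,0,0, 0,0,0,0,0, 0,0,0,0,0]'
```

```text
time_s: 44.25
position: [0.5534, 0.1591, 0.1968]
tool_rot: [[0.212, 0.977, -0.0], [0.977, -0.212, -0.0], [-0.0, -0.0, -1.0]]
ft_force: [-0.2, -0.5, -1.1]
grip_width: 0.0084
gripper_force: 60.0
time_s: 44.92
position: [0.5531, 0.1592, 0.193]
tool_rot: [[0.211, 0.977, 0.0], [0.977, -0.211, 0.0], [0.0, 0.0, -1.0]]
ft_force: [0.9, -0.3, -0.3]
grip_width: 0.0083
gripper_force: 60.0
time_s: 45.58
position: [0.5531, 0.1592, 0.1909]
tool_rot: [[0.211, 0.977, 0.0], [0.977, -0.211, -0.0], [-0.0, 0.0, -1.0]]
ft_force: [-0.5, -0.1, -1.1]
grip_width: 0.0088
gripper_force: 60.0
```

```bash
python3 -m crank '[0,0,0,0.1,0, 0,0,0,0.1,0, 0,0,0,0,0, 0,0,0,0,0, 0,0,0,0,0, 0,0,0,0,0, 0,0,0,0,0, 0,0,0,0,0]' | grep -E 'pos|ft'
python3 -m crank '[0,0,0,0.1,0, 0,0,0,0.1,0, 0,0,0,0,0, 0,0,0,0,0, 0,0,0,0,0, 0,0,0,0,0, 0,0,0,0,0, 0,0,0,0,0]' | grep -E 'pos|ft'
```

```text
position: [0.5531, 0.1592, 0.1889]
ft_force: [-0.9, 0.0, -0.4]
position: [0.5531, 0.1592, 0.187]
ft_force: [0.1, -0.4, -1.2]
```

```bash
python3 -m crank '[0,0,0,0.1,0, 0,0,0,0.1,0, 0,0,0,0,0, 0,0,0,0,0, 0,0,0,0,0, 0,0,0,0,0, 0,0,0,0,0, 0,0,0,0,0]' | grep -E 'pos|ft'
python3 -m crank '[0,0,0,0.1,0, 0,0,0,0.1,0, 0,0,0,0,0, 0,0,0,0,0, 0,0,0,0,0, 0,0,0,0,0, 0,0,0,0,0, 0,0,0,0,0]' | grep -E 'pos|ft'
```

```text
position: [0.5532, 0.1591, 0.1853]
ft_force: [-0.6, -2.4, 5.3]
position: [0.5534, 0.1587, 0.1849]
ft_force: [-5.0, -4.7, 16.8]
```

Seated. I'll relieve the load, release and lift clear.

```bash
python3 -m crank '[0,0,0,-0.15,0, 0,0,0,-0.05,0, 2.2,0,0,0,0, 2.2,0,0,0,0, 2.2,0,0,0,0, 2.2,0,0,0,0, 2.2,0,0,0,0, 2.2,0,0,0,0]' 30
python3 -m crank '[2.2,0,0,-0.5,0, 2.2,0,0,-1,0, 2.2,0,0,-2,0, 2.2,0,0,-2,0, 2.2,0,0,-2,0, 2.2,0,0,-2,0, 2.2,-2,0,-1,0, 2.2,-2,0,0,0]'
python3 - <<'E'
from fit import *
p=optics.get_image('wrist');im=np.ascontiguousarray(p['color'][:,:,::-1])
H,S,V=cv2.split(cv2.cvtColor(im,cv2.COLOR_BGR2HSV));yy,xx=np.mgrid[:384,:512]
root=np.array([.5963,.18,.14]);u=np.array([.9767,-.2147,0]);v=np.array([.2147,.9767,0])
def up(nm,q):
    a,y,tp,ro=q;W,Hh,wt,ty,_=D[nm];o,w=outline(nm);S_=4;m=np.zeros((384*S_,512*S_),np.uint8)
    def pr(pts,dx):
        out=[]
        for yy_,z in dens(pts):
            Z=z-wt;Y=yy_*np.cos(ro)-Z*np.sin(ro);Z2=Z*np.cos(ro)+yy_*np.sin(ro);out.append(proj(p,root+(a+dx*np.cos(tp)+Z2*np.sin(tp))*u+(y+Y)*v+[0,0,Z2*np.cos(tp)-dx*np.sin(tp)],True))
        return np.round((np.array(out)+.5)*S_).astype(np.int32)
    A,B=pr(o,-.005),pr(o,.005)
    for k in (A,B):cv2.fillPoly(m,[k],255)
    for i in range(len(A)):
        j=(i+1)%len(A);cv2.fillPoly(m,[np.array([A[i],A[j],B[j],B[i]])],255)
    h1=np.zeros_like(m);h2=np.zeros_like(m);cv2.fillPoly(h1,[pr(w,-.005)],255);cv2.fillPoly(h2,[pr(w,.005)],255);m[(h1&h2)>0]=0
    return cv2.resize(m,(512,384),interpolation=cv2.INTER_AREA)/255.
for nm,a0,lo,hi in (('small',-.0375,0,15),('medium',-.025,16,33)):
    c=proj(p,root+a0*u,True);M=((H>=lo)&(H<=hi)&(S>115)&(V>60)&(np.hypot(xx-c[0],yy-c[1])<80)).astype(float)
    q0=np.array([a0,0,0,0]);sx=[q0]+[q0+d for d in np.diag([.005,.004,.08,.04])]
    r=minimize(lambda q:np.abs(up(nm,q)-M).sum(),q0,method='Nelder-Mead',options=dict(initial_simplex=sx,maxiter=160));print(nm,'a,y,pitch,roll',r.x.round(4),r.fun,M.sum(),up(nm,r.x).sum())
E
```

```text
time_s: 48.92
position: [0.553, 0.1593, 0.1847]
tool_rot: [[0.211, 0.977, -0.0], [0.977, -0.211, 0.0], [-0.0, -0.0, -1.0]]
ft_force: [0.2, -0.3, 0.1]
grip_width: 0.0222
gripper_force: 0.0
time_s: 49.58
position: [0.5452, 0.1203, 0.2935]
tool_rot: [[0.21, 0.978, 0.006], [0.978, -0.21, 0.0], [0.001, 0.006, -1.0]]
ft_force: [-0.1, -0.1, -0.3]
grip_width: 0.0218
gripper_force: 0.0
small a,y,pitch,roll [-0.0378  0.      0.002   0.0166] 97.00784313725491 974.0 1063.5176470588235
medium a,y,pitch,roll [-0.0236  0.0007 -0.0171  0.0125] 141.92549019607844 1150.0 1197.1176470588234
```

```bash
python3 -c "
from rig import env
print(env.close_job())"
```

```text
the job is handed in; nothing more can be done
None
```

All three plates hang on the bar in the right order (large, medium, small), upright and released by my camera checks, and the job is handed in after about 50 s of the 72 s allowed; the hand-in returned no verdict.

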